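# Charge and close the bench desiccator

### The arm

A 7-joint arm with a two-finger parallel gripper is mounted at the origin on the work surface. World frame = base frame: x ahead of the robot, y to its left, z up, the work surface at z = 0. Lengths are in m, angles in degrees, forces in N, time in s.
With the tool pointing down it reaches from about 0.425 to 0.95 m from the base axis. Payload 4.7 kg.
Tool frame: the origin (TCP) lies on the centre line of the jaws, within the pads' length; the fingertips stand 8 mm ahead of it and the grasp point (between the pads) lies 11 mm behind it; z points along the fingers, y is the line along which they close (so a half turn about z gives the same grasp; the last joint's range is limited). The gripper opens to 87 mm and grips with 3 to 60 N. Pads are 19 mm wide; open, the fingers measure 117 mm over their backs; the gripper's body (75 mm by 190 mm) begins 51 mm behind the grasp point.
Start: joints at [-76.771, 26.849, -2.785, 87.806, 1.381, 65.374, -4.715], TCP at [0.173, 0.652, 0.202] pointing down, gripper open.
Joint ranges: [-148.3, 148.3], [-19.14, 114.17], [-79.39, 73.82], [5.75, 140.21], [-59.74, 239.74], [12.07, 113.84], [-152.46, 152.46]. Speed limits (degrees/s): [147.25, 147.25, 180, 180, 180, 180, 180].

### API

Orientations are given as a 3x3 rotation matrix whose columns are the frame's x, y, z axes.
In Python, from cell import sensors, optics, arm gives the robot as it stands. The module is installed in compiled form; this text tells all that it offers.
- The arm moves only by the tool drive_tool, never from a script. Its arguments are lists of equal length, an entry for each row: "linear": the shift along the tool's x, y, z in cm, a list of three; "spin": the turn about the tool's z in degrees. A call has exactly 5 rows; each row is the pose to reach, as a shift and turn from the pose commanded when the call began, along the tool's axes at that moment; what a row does not reach only later rows make up. A row lasts 1/12 s, in which the tool goes at most 41.7 mm and 7.16 degrees, less where a joint would pass 70% of its speed; a pose out of reach is approached as far as the arm can. A call with a gripper value outside its range is refused whole. "fingers" is the opening, from 0 (shut) to 1 (fully open), set as the call begins (left out, the last holds). The fingers move at their own pace and stop on an object; the grip force is fixed at half the most. Time passes only in rows, so rows that repeat a pose let the fingers close, or fill a call up. It gives the time, the measured TCP pose, the force, the opening and the grip force at its end, in the units of the state.
- sensors.get_obs(): the state, without advancing time (a new reading comes with each control period).
- optics.grab_frame(name): name is "scene" or "top"; returns (picture, depth): 400x640x3 uint8, blue, green, red; 400x640 float32, m along the optical axis (not along the pixel's ray), 0 where there is no reading.
- optics.camera_info(name): a dict with "vertical_fov" (degrees; the focal length in pixels is half the picture's height over the tangent of half this angle, whatever the lens; pixels are square), "cx", "cy" (the principal point, pixels), "dist_coeffs" ([k1, k2, p1, p2, k3] as OpenCV has them; the pictures are not rectified), "xyz" and "attitude" of the camera in the world. Camera axes: x right, y down, z forward; pixel columns grow to the right and rows downward; lengths in m; the calibration is good to about 2 mm. A picture is of the moment at which its call begins. camera_info takes no time and is no camera call.
- arm.close_job(): hands the job in; it is judged then, once.
The state is a dict: "clock": time; "joints": joint angles; "dq": joint speeds; "joint_torque": joint torques, N m; "tcp_pos": TCP position; "eef_rot": TCP orientation; "wrist_force": force on the tool from outside, world axes, zero at the start; "ft_torque": the same for the moment, N m; "width": finger opening in m; "grip_force": force on a finger pad.
Only numpy, scipy, OpenCV 4.12 (cv2) and the standard library are available. Lean on these libraries where they do the work, as an engineer would, in place of code of your own. Each camera call takes 0.05 s, during which the arm holds its last target. There are 200 camera calls.

### The job

Make up the small bench desiccator: stand the aluminium desiccant canister in the well of the white base, lay the perforated steel plate level on the ledge above it, stand the amber vial and the squat white jar upright on the plate, one on each side of its lifting knob, and close it with the clear domed lid, seated square on the flange all round. Set each piece down, do not drop it, and leave the specimen cup and the steel bowl where they are.

Things in the scene. Friction and masses are not known exactly. Their poses are not given: they have to be found in the camera images.
- base: Desiccator base, an open round white plastic pot, fixed, 84 mm high. Origin: centre of its underside, on the bench; z up. Flat top flange 168 mm outside; the mouth tapers smoothly from 147 mm at the flange to 138 mm at the ledge, 14 mm lower (70 mm above the bench); ledge 120 mm inside. Below it a round well 120 mm across, floor 8 mm above the bench.
- canister: Desiccant canister, a plain upright aluminium can with a perforated top, diameter 37 mm, 52 mm high, about 90 g. Origin: centre of its underside; z up. It stands in the well under the plate, with 10 mm of air between its top and the plate.
- plate: Perforated steel disc, 130 mm across, 5 mm thick, 250 g, with a round steel lifting knob at its centre: stem 10 mm across, above it the grip, 16 mm across, from 24 to 46 mm above the disc's underside. Origin: centre of the disc's underside; z up. It lies on the ledge with 4 mm of play all round, its top then 9 mm below the flange.
- vial: Amber glass vial with paper label and white screw cap, upright, body diameter 28 mm up to 46 mm, cap diameter 24 mm above, 61 mm high in all, about 45 g. Origin: centre of its underside; z up.
- jar: Squat white jar with a ribbed white screw lid, upright, lid diameter 40 mm from 19 mm to its top 34 mm up, body 38 mm, about 50 g. Origin: centre of its underside; z up.
- lid: Clear plastic dome lid, standing flange down on the bench, 320 g. Origin: centre of its underside; z up. Flange 168 mm outside, 147 mm inside, flat underneath (rests on the base's flange, no spigot); dome top 85 mm up; black round knob at the centre, its grip 28 mm across from 94 to 116 mm up. Inside: 60 mm of height out to 61 mm from the axis.
- specimen_cup: Bystander: specimen cup with a blue screw cap, 60 mm across, 69 mm high. Origin: centre of its underside. Not to be disturbed.
- bowl: Bystander: small round steel bowl, 104 mm across, 36 mm high. Origin: centre of its underside. Not to be disturbed.
There are look-alikes about, which are no part of the job. What is shaped like the lid but blue is not meant. Leave any purple look-alike of the canister alone.

How it is judged (in metres and radians):
On the way, in this order (a step that is already met when the one before it is completed fails the run):
1. the canister stands upright on the floor of the well, let go (z of canister in the frame of base between 0.004 and 0.012 m and horizontal distance between canister and base below 0.045 m and angle between canister's own z axis and vertical below 0.1 rad and contact force between the fingers and canister below 0.05 N), for 0.2 s.
2. the plate lies level on the ledge above the canister, let go (z of canister in the frame of base between 0.004 and 0.012 m and horizontal distance between canister and base below 0.045 m and angle between canister's own z axis and vertical below 0.1 rad and z of plate in the frame of base between 0.066 and 0.0735 m and horizontal distance between plate and base below 0.008 m and angle between plate's own z axis and vertical below 0.04 rad and contact force between the fingers and plate below 0.05 N), for 0.2 s.
3. the vial and the jar stand on the plate, one on each side of the knob, let go (z of canister in the frame of base between 0.004 and 0.012 m and horizontal distance between canister and base below 0.045 m and angle between each of canister, vial, jar's own z axis and vertical below 0.1 rad and z of plate in the frame of base between 0.066 and 0.0735 m and horizontal distance between plate and base below 0.008 m and angle between plate's own z axis and vertical below 0.04 rad and z of vial in the frame of plate between 0.002 and 0.008 m and horizontal distance between vial and plate between 0.018 and 0.052 m and z of jar in the frame of plate between 0.002 and 0.008 m and horizontal distance between jar and plate between 0.018 and 0.052 m and horizontal distance between vial and jar above 0.05 m and contact force between the fingers and vial below 0.05 N and contact force between the fingers and jar below 0.05 N), for 0.2 s.
4. the lid sits on the flange (z of lid in the frame of base between 0.0815 and 0.0865 m and horizontal distance between lid and base below 0.01 m and angle between lid's own z axis and vertical below 0.03 rad), for 0.2 s.
At the end, for the whole second after the job is handed in: Canister upright on the well floor; plate level on the ledge (8 mm); vial and jar upright on the plate, centres 18 to 52 mm from its knob axis and over 50 mm apart; lid flat on the flange, within 10 mm of centre; all released and at rest (all of step 4 and z of canister in the frame of base between 0.004 and 0.012 m and horizontal distance between canister and base below 0.045 m and angle between each of canister, vial, jar's own z axis and vertical below 0.1 rad and z of plate in the frame of base between 0.066 and 0.0735 m and horizontal distance between plate and base below 0.008 m and angle between plate's own z axis and vertical below 0.04 rad and z of vial in the frame of plate between 0.002 and 0.008 m and horizontal distance between vial and plate between 0.018 and 0.052 m and z of jar in the frame of plate between 0.002 and 0.008 m and horizontal distance between jar and plate between 0.018 and 0.052 m and horizontal distance between vial and jar above 0.05 m and linear speed of each of canister, plate, vial, jar, lid below 0.01 m/s); the robot touches nothing.
It fails at once if a piece of the desiccator or its load is dropped (falls free faster than 0.7 m/s, about 25 mm) ((linear speed of canister above 0.7 m/s and contact force between canister and anything else below 0.01 N) or (linear speed of plate above 0.7 m/s and contact force between plate and anything else below 0.01 N) or (linear speed of vial above 0.7 m/s and contact force between vial and anything else below 0.01 N) or (linear speed of jar above 0.7 m/s and contact force between jar and anything else below 0.01 N) or (linear speed of lid above 0.7 m/s and contact force between lid and anything else below 0.01 N)).
It fails at once if the specimen cup is pushed away (over 25 mm) or knocked over (distance of specimen_cup from where it was at the start of the episode above 0.025 m or angle between specimen_cup's own z axis and vertical above 0.5 rad).
It fails at once if the steel bowl is pushed away (over 25 mm) (distance of bowl from where it was at the start of the episode above 0.025 m).
It also fails if it takes over 112 s, if anything falls off the work surface, if the arm or the gripper's body presses on something with over 40 N, if the wrist force passes 120 N, or if a joint passes its speed limit or range.

## Working session

There is one attempt and no reset: what is moved stays moved. The work goes in short steps, Python scripts to look and compute and a tool call to move; the robot and the scene stay as the last step left them, time stands still between calls to the robot, and variables do not carry over. Pictures are saved under pics/ and viewed, at most 14 in all, crops included, and the job is handed in when it is done.

Besides the shell and the picture viewer there is one more tool, called as a command line: name --pt "numbers of a row" for each row, then --argument value for the rest. drive_tool: Moves the arm, as the interface text tells. Its arguments: {"type":"object","properties":{"linear":{"type":"array"},"spin":{"type":"array"},"fingers":{"type":"number"}},"required":["linear","spin"]}

```bash
mkdir -p pics
cat > h.py <<'E'
import numpy as np, cv2
from cell import sensors, optics, arm
def cam(n):
    i=optics.camera_info(n); f=200/np.tan(np.radians(i['vertical_fov']/2))
    K=np.array([[f,0,i['cx']],[0,f,i['cy']],[0,0,1.]])
    return K,np.array(i['dist_coeffs'],float),np.array(i['xyz'],float),np.array(i['attitude'],float)
def rays(n,px):
    K,d,t,R=cam(n); u=cv2.undistortPoints(np.array(px,float).reshape(-1,1,2),K,d).reshape(-1,2)
    return t,np.c_[u,np.ones(len(u))],R
def onplane(n,px,z):
    t,u,R=rays(n,px); w=u@R.T
    return t+w*((z-t[2])/w[:,2])[:,None]
def cloud(n,dep):
    v,u=np.mgrid[0:400,0:640]; t,r,R=rays(n,np.c_[u.ravel(),v.ravel()])
    return (t+(r*dep.reshape(-1,1))@R.T).reshape(400,640,3)
E
python3 - <<'E'
from h import *
for n in('scene','top'):
    im,d=optics.grab_frame(n); cv2.imwrite(f'pics/{n}0.png',im); np.save(f'{n}0.npy',d)
    print(n,optics.camera_info(n),(d>0).mean())
print(sensors.get_obs())
E
```

```text
scene {'vertical_fov': 53.871795267419344, 'cx': 317.2987071599707, 'cy': 199.43168914060175, 'dist_coeffs': array([-0.02769659,  0.        ,  0.        ,  0.        ,  0.        ]), 'xyz': array([ 0.92182184, -0.62142434,  0.82195959]), 'attitude': array([[ 0.8365162 ,  0.37502674, -0.39949418],
       [ 0.54765531, -0.59582476,  0.58742363],
       [-0.01772895, -0.71017449, -0.70380245]])} 0.99593359375
top {'vertical_fov': 54.810034760468895, 'cx': 320.1037227646974, 'cy': 195.9052898574893, 'dist_coeffs': array([-0.0691519,  0.       ,  0.       ,  0.       ,  0.       ]), 'xyz': array([0.29242944, 0.02847734, 1.06459126]), 'attitude': array([[-0.01134003, -0.9832408 ,  0.18195863],
       [-0.99988119,  0.00925005, -0.01233055],
       [ 0.01044077, -0.18207684, -0.98322887]])} 0.9959921875
{'clock': 0.1, 'joints': array([-76.7677834 ,  26.89130167,  -2.78399802,  87.86865118,
         1.37970512,  65.37334164,  -4.71391906]), 'dq': array([ 0.01019787, -0.16519593,  0.0520365 , -0.18265728,  0.13138611,
        0.12609492, -0.07266136]), 'joint_torque': array([ 1.04643488e-03, -5.09172750e+01, -8.09282321e-02, -2.36827701e+01,
       -6.14582933e-02,  3.44457314e-02,  6.19387856e-05]), 'tcp_pos': array([0.17326515, 0.65178215, 0.20140755]), 'eef_rot': array([[-9.66440793e-01,  2.56889143e-01, -4.03641401e-04],
       [ 2.56889456e-01,  9.66439308e-01, -1.69439072e-03],
       [-4.51756623e-05, -1.74121953e-03, -9.99998483e-01]]), 'wrist_force': array([-0.06934822,  0.30712199,  0.31911208]), 'ft_torque': array([ 0.01256065,  0.00670533, -0.01042294]), 'grip_force': 0.0, 'width': 0.08664678380758734}
```

View pics/scene0.png

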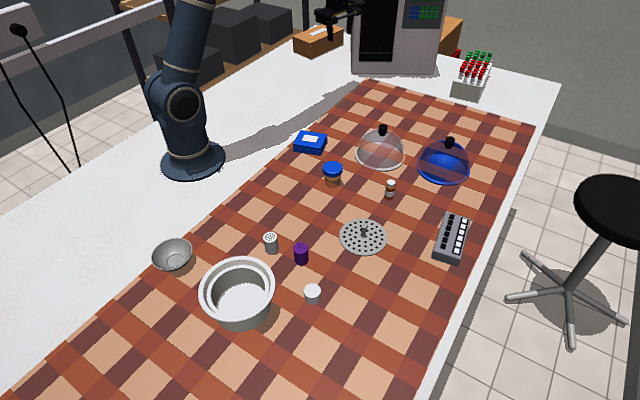

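View pics/top0.png

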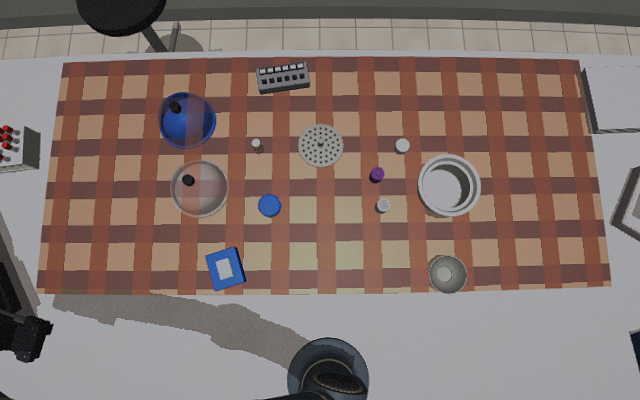

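Scene view: silver canister (271,242) vs purple look‑alike (301,254); clear lid (381,150) vs blue one (444,162). The jar is at (313,294), vial (390,189), plate (362,236), base (237,293), cup (332,173) and bowl (172,254).
Top view: canister (384,205), purple (377,174), jar (402,146), vial (256,146), plate (321,146), base (449,185), clear lid (200,188), blue lid (187,120), cup (269,205), bowl (448,274).

Run:
```python
from h import *
C={n:cloud(n,np.load(n+'0.npy')) for n in('top','scene')}
obj=dict(canister=((384,205),.052,.018),jar=((402,146),.034,.020),vial=((256,146),.061,.012),plate=((321,146),.005,.065),base=((449,185),.084,.084),lidk=((188,181),.116,.014),cup=((269,205),.069,.03),bowl=((448,274),.036,.052),purple=((377,174),.052,.018))
for k,(p,z,r) in obj.items():
    g=onplane('top',[p],z)[0]
    print(k,'ray',g.round(4),end=' ')
    for n in C:
        P=C[n].reshape(-1,3); m=(np.hypot(*(P[:,:2]-g[:2]).T)<r*1.25+.02)&(abs(P[:,2]-z)<.004)
        if m.sum()>5:
            q=P[m]; c,rad=cv2.minEnclosingCircle(q[:,:2].astype(np.float32)); print(n,m.sum(),'med',np.median(q,0).round(4),'circ',np.round(c,4),round(rad,4),end=' ')
    print()
for n in C:
    P=C[n].reshape(-1,3); m=(np.hypot(*(P[:,:2]-onplane('top',[(200,188)],.0)[0][:2]).T)<.13)&(P[:,2]>.008); q=P[m]
    print('lid',n,m.sum(), np.histogram(q[:,2],bins=[.008,.02,.04,.06,.08,.09,.1,.12,.14])[0])
a=cv2.imread('pics/top0.png')[110:230,140:480]; b=cv2.imread('pics/scene0.png')[110:330,150:480]
cv2.imwrite('pics/crop1.png',np.vstack([cv2.resize(a,(680,240)),cv2.resize(b[:, :],(680,340))]))
```

```text
canister ray [ 0.4535 -0.1544  0.052 ] top 126 med [ 0.4563 -0.1522  0.0526] circ [ 0.4556 -0.1523] 0.018 scene 130 med [ 0.4559 -0.1568  0.0513] circ [ 0.4562 -0.1558] 0.0187 
jar ray [ 0.6232 -0.2156  0.034 ] top 145 med [ 0.6262 -0.2159  0.034 ] circ [ 0.6263 -0.2164] 0.0208 scene 204 med [ 0.6277 -0.22    0.0331] circ [ 0.627  -0.2193] 0.0201 
vial ray [0.6176 0.1883 0.061 ] top 57 med [0.6261 0.1888 0.0609] circ [0.627  0.1895] 0.0125 scene 42 med [0.6289 0.186  0.0593] circ [0.6288 0.1873] 0.0129 
plate ray [0.6339 0.011  0.005 ] top 2627 med [0.6308 0.0106 0.004 ] circ [0.6338 0.0109] 0.1012 scene 1754 med [0.6408 0.0031 0.0037] circ [0.6342 0.0111] 0.1011 
base ray [ 0.4999 -0.3231  0.084 ] top 842 med [ 0.5031 -0.329   0.0844] circ [ 0.5027 -0.3243] 0.0854 scene 1098 med [ 0.5055 -0.3355  0.0832] circ [ 0.5011 -0.3264] 0.0853 
lidk ray [0.5095 0.3505 0.116 ] top 92 med [0.5133 0.3528 0.1161] circ [0.5134 0.3531] 0.0138 scene 42 med [0.5168 0.3504 0.1149] circ [0.5156 0.3502] 0.0143 
cup ray [0.4538 0.1498 0.069 ] top 386 med [0.456  0.1498 0.069 ] circ [0.4559 0.1497] 0.0302 scene 198 med [0.4569 0.1453 0.0679] circ [0.4555 0.1475] 0.0302 
bowl ray [ 0.2691 -0.321   0.036 ] top 199 med [ 0.2681 -0.3316  0.0352] circ [ 0.2678 -0.3207] 0.0521 scene 158 med [ 0.2545 -0.324   0.0343] circ [ 0.2684 -0.3226] 0.0523 
purple ray [ 0.5387 -0.1389  0.052 ] top 121 med [ 0.5422 -0.1392  0.0527] circ [ 0.5429 -0.14  ] 0.0183 scene 141 med [ 0.5429 -0.1441  0.0514] circ [ 0.5421 -0.1426] 0.0188 
lid top 2586 [ 262  204  366 1158  483    6  106    1]
lid scene 1576 [181 263 319 550 179  14  70   0]
```

View pics/crop1.png

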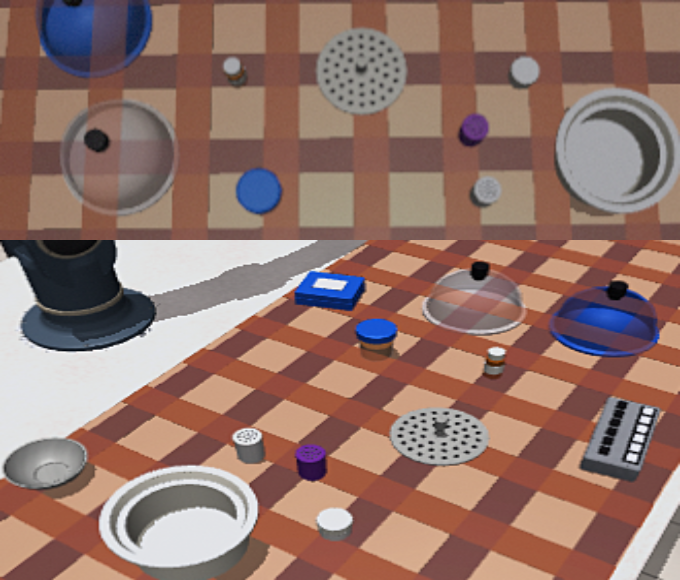

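The crop shows the grey perforated‑top canister, distinct from the purple can, and the clear lid, distinct from the blue one. Choices confirmed. I'll start moving, first aligning the tool with the world axes.

drive_tool --pt "-3.3 -1.7 0" --pt "-6.7 -3.4 0" --pt "-10 -5.1 0" --pt "-13.4 -6.8 0" --pt "-16.7 -8.5 0" --spin '[-3,-6,-9,-12,-14.9]'

```text
clock: 0.52
tcp_pos: [0.3141, 0.5256, 0.2019]
eef_rot: [[-1.0, -0.003, -0.0], [-0.003, 1.0, -0.001], [0.0, -0.001, -1.0]]
wrist_force: [-0.2, 0.8, 0.0]
width: 0.0869
grip_force: 0.0
```

Run:
```python
from h import *
o=sensors.get_obs(); print(o['clock'],o['tcp_pos'],o['eef_rot'].round(4))
for n in('top','scene'):
    P=cloud(n,np.load(n+'0.npy')).reshape(-1,3); dd=np.hypot(P[:,0]-.634,P[:,1]-.011)
    q=P[(dd<.03)&(abs(P[:,2]-.046)<.003)]; print(n,len(q),np.median(q,0),cv2.minEnclosingCircle(q[:,:2].astype(np.float32)))
    q=P[(dd<.08)&(abs(P[:,2]-.005)<.0015)];q=q[:,:2]; print(len(q),(np.percentile(q,1,axis=0)+np.percentile(q,99,axis=0))/2)
```

```text
0.5167 [0.31407935 0.52559743 0.20189624] [[-1.0e+00 -2.8e-03 -2.0e-04]
 [-2.8e-03  1.0e+00 -8.0e-04]
 [ 2.0e-04 -8.0e-04 -1.0e+00]]
top 20 [0.63816592 0.01144517 0.0465211 ] ((0.636494517326355, 0.012855159118771553), 0.007208250463008881)
856 [0.63487473 0.01233094]
scene 21 [0.63712296 0.00879427 0.04540516] ((0.6369699239730835, 0.009592609480023384), 0.008275945670902729)
830 [0.63801829 0.0090806 ]
```

drive_tool --pt "-2.8 -2.5 0" --pt "-5.7 -5.1 0" --pt "-8.5 -7.6 0" --pt "-11.4 -10.2 0" --pt "-14.2 -12.7 0" --spin '[0,0,0,0,-0.2]' --fingers 0.7

```text
clock: 0.93
tcp_pos: [0.4561, 0.3985, 0.202]
eef_rot: [[-1.0, -0.004, -0.0], [-0.004, 1.0, -0.001], [0.0, -0.001, -1.0]]
wrist_force: [0.7, 0.1, 0.2]
width: 0.0639
grip_force: 0.0
```

drive_tool --pt "0 -3.7 0" --pt "0 -7.4 0" --pt "0 -11.1 0" --pt "0 -14.8 0" --pt "0 -18.4 0" --spin '[0,0,0,0,0]'

```text
clock: 1.35
tcp_pos: [0.4551, 0.2142, 0.202]
eef_rot: [[-1.0, -0.003, -0.001], [-0.003, 1.0, -0.0], [0.001, -0.0, -1.0]]
wrist_force: [0.4, 1.0, 0.1]
width: 0.061
grip_force: 0.0
```

drive_tool --pt "0 -3.7 0" --pt "0 -7.4 0" --pt "0 -11.1 0" --pt "0 -14.8 0" --pt "0 -18.4 0" --spin '[0,0,0,0,0]'

```text
clock: 1.77
tcp_pos: [0.4557, 0.0304, 0.2022]
eef_rot: [[-1.0, -0.004, -0.0], [-0.004, 1.0, 0.0], [0.0, 0.0, -1.0]]
wrist_force: [1.1, 0.1, 0.4]
width: 0.0608
grip_force: 0.0
```

drive_tool --pt "0 -4 0" --pt "0 -8 1" --pt "0 -12 3" --pt "0 -15 5" --pt "0 -18.4 7" --spin '[0,0,0,0,0]'

```text
clock: 2.18
tcp_pos: [0.4566, -0.1532, 0.1316]
eef_rot: [[-1.0, -0.004, 0.001], [-0.004, 1.0, 0.0], [-0.001, 0.0, -1.0]]
wrist_force: [0.9, 1.0, -0.4]
width: 0.0611
grip_force: 0.0
```

Run:
```python
from h import *
for n in('top','scene'):
    im,d=optics.grab_frame(n); np.save(n+'1.npy',d); cv2.imwrite(f'pics/{n}1.png',im)
a=cv2.imread('pics/top1.png')[120:240,320:500];b=cv2.imread('pics/scene1.png')[170:340,190:350]
cv2.imwrite('pics/c1.png',np.hstack([cv2.resize(a,(400,300)),cv2.resize(b,(400,300))]))
print(sensors.get_obs()['tcp_pos'])
```

```text
[ 0.45370213 -0.15693553  0.12963875]
```

View pics/c1.png

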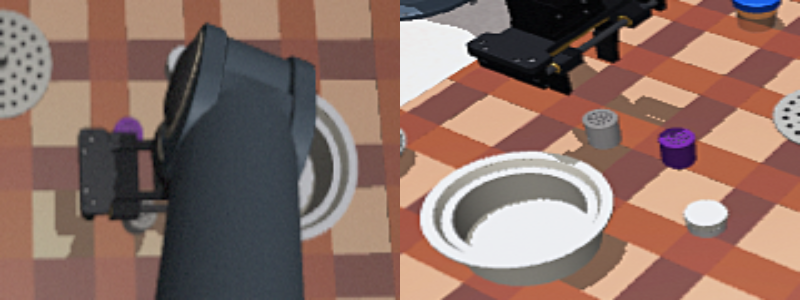

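Scene crop: the open fingers hang above the grey canister (around (600,128) in the crop), with the purple can clear to the right. Descending.

drive_tool --pt "-0.1 0.2 2.5" --pt "-0.2 0.3 5" --pt "-0.2 0.3 7.5" --pt "-0.2 0.3 9.5" --pt "-0.2 0.3 10.5" --spin '[0,0,0,0,-0.2]'

```text
clock: 2.7
tcp_pos: [0.4576, -0.1472, 0.0252]
eef_rot: [[-1.0, -0.009, -0.004], [-0.009, 1.0, 0.001], [0.004, 0.001, -1.0]]
wrist_force: [-0.1, 0.6, -0.0]
width: 0.0613
grip_force: 0.0
```

drive_tool --pt "0 0 0" --pt "0 0 0" --pt "0 0 0" --pt "0 0 0" --pt "0 0 0" --spin '[0,0,0,0,0]'

```text
clock: 3.12
tcp_pos: [0.4599, -0.1487, 0.0284]
eef_rot: [[-1.0, -0.007, 0.002], [-0.007, 1.0, -0.0], [-0.002, -0.0, -1.0]]
wrist_force: [-0.3, 0.1, 0.3]
width: 0.0608
grip_force: 0.0
```

drive_tool --pt "0 0 0" --pt "0 0 0" --pt "0 0 0" --pt "0 0 0" --pt "0 0 0" --spin '[0,0,0,0,0]' --fingers 0.3

```text
clock: 3.53
tcp_pos: [0.4592, -0.1489, 0.0275]
eef_rot: [[-1.0, -0.007, 0.0], [-0.007, 1.0, -0.0], [-0.0, -0.0, -1.0]]
wrist_force: [-0.8, -0.6, 0.9]
width: 0.0355
grip_force: 11.5
```

drive_tool --pt "0 0 0" --pt "0 0 0" --pt "0 0 0" --pt "0 0 0" --pt "0 0 0" --spin '[0,0,0,0,0]'

```text
clock: 3.95
tcp_pos: [0.4591, -0.1489, 0.0274]
eef_rot: [[-1.0, -0.007, 0.0], [-0.007, 1.0, -0.0], [-0.0, -0.0, -1.0]]
wrist_force: [0.7, -1.9, 1.6]
width: 0.0343
grip_force: 30.0
```

drive_tool --pt "0 0 -1.5" --pt "0 0 -4" --pt "0 0 -7" --pt "0 0 -9.5" --pt "0 0 -11.5" --spin '[0,0,0,0.2,0.4]'

```text
clock: 4.37
tcp_pos: [0.459, -0.1482, 0.1438]
eef_rot: [[-1.0, -0.0, 0.001], [-0.0, 1.0, 0.001], [-0.001, 0.001, -1.0]]
wrist_force: [1.2, 0.3, -0.6]
width: 0.0346
grip_force: 29.9
```

drive_tool --pt "-0.7 -3 0" --pt "-1.7 -7 0" --pt "-2.9 -11.5 0" --pt "-3.9 -15.5 0" --pt "-4.4 -17.6 0" --spin '[0,0,0,0,0]'

```text
clock: 4.78
tcp_pos: [0.503, -0.3285, 0.142]
eef_rot: [[-1.0, 0.002, -0.0], [0.002, 1.0, -0.002], [0.0, -0.002, -1.0]]
wrist_force: [-0.2, -0.0, -1.4]
width: 0.0346
grip_force: 29.9
```

drive_tool --pt "0 0 0" --pt "0 0 0" --pt "0 0 0" --pt "0 0 0" --pt "0 0 0" --spin '[0,0,0,0,0]'

```text
clock: 5.2
tcp_pos: [0.5031, -0.3227, 0.1421]
eef_rot: [[-1.0, -0.002, -0.0], [-0.002, 1.0, 0.001], [0.0, 0.001, -1.0]]
wrist_force: [-0.5, -0.5, -1.2]
width: 0.0341
grip_force: 29.9
```

drive_tool --pt "0 -0.2 2" --pt "0 -0.3 4.5" --pt "0 -0.3 7" --pt "0 -0.3 8.5" --pt "0 -0.3 9.5" --spin '[0,0,0,0,0]'

```text
clock: 5.62
tcp_pos: [0.5023, -0.3255, 0.0455]
eef_rot: [[-1.0, -0.002, -0.002], [-0.002, 1.0, 0.002], [0.002, 0.002, -1.0]]
wrist_force: [0.0, -0.3, -1.0]
width: 0.0347
grip_force: 29.9
```

drive_tool --pt "0 0 0.3" --pt "0 0 0.6" --pt "0 0 0.9" --pt "0 0 1.1" --pt "0 0 1.1" --spin '[0,0,0,0,0]'

```text
clock: 6.03
tcp_pos: [0.5034, -0.3277, 0.0367]
eef_rot: [[-1.0, -0.0, 0.001], [-0.0, 1.0, -0.0], [-0.001, -0.0, -1.0]]
wrist_force: [0.2, 0.3, -1.8]
width: 0.0343
grip_force: 29.9
```

drive_tool --pt "0 0 0" --pt "0 0 0" --pt "0 0 0" --pt "0 0 0" --pt "0 0 0" --spin '[0,0,0,0,0]'

```text
clock: 6.45
tcp_pos: [0.5031, -0.3277, 0.0364]
eef_rot: [[-1.0, -0.0, 0.0], [-0.0, 1.0, -0.0], [-0.0, -0.0, -1.0]]
wrist_force: [0.4, 0.6, -1.0]
width: 0.0345
grip_force: 29.9
```

drive_tool --pt "0 0 0.05" --pt "0 0 0.05" --pt "0 0 0.05" --pt "0 0 0.05" --pt "0 0 0.05" --spin '[0,0,0,0,0]'

```text
clock: 6.87
tcp_pos: [0.5031, -0.3276, 0.0358]
eef_rot: [[-1.0, -0.0, -0.0], [-0.0, 1.0, 0.0], [0.0, 0.0, -1.0]]
wrist_force: [-0.5, -0.2, -1.6]
width: 0.0344
grip_force: 29.9
```

drive_tool --pt "0 0 0" --pt "0 0 0" --pt "0 0 0" --pt "0 0 0" --pt "0 0 0" --spin '[0,0,0,0,0]' --fingers 0.6

```text
clock: 7.28
tcp_pos: [0.5032, -0.3276, 0.0359]
eef_rot: [[-1.0, -0.0, 0.0], [-0.0, 1.0, 0.0], [-0.0, 0.0, -1.0]]
wrist_force: [0.5, -0.3, 0.9]
width: 0.051
grip_force: 0.0
```

drive_tool --pt "0 0 -1.5" --pt "0 0 -4.5" --pt "0 0 -8" --pt "0 0 -11" --pt "0 0 -13" --spin '[0,0,0,0,0]'

```text
clock: 7.7
tcp_pos: [0.504, -0.3285, 0.1691]
eef_rot: [[-1.0, 0.0, 0.004], [0.0, 1.0, -0.002], [-0.004, -0.002, -1.0]]
wrist_force: [0.7, -0.1, -0.4]
width: 0.0523
grip_force: 0.0
```

drive_tool --pt "-1 3.3 0" --pt "-2.5 6.6 0" --pt "-4 9.9 0" --pt "-5.3 13.2 0" --pt "-6.6 16.5 0" --spin '[0,0,0,0,0]'

```text
clock: 8.12
tcp_pos: [0.5695, -0.1609, 0.1661]
eef_rot: [[-1.0, -0.0, 0.001], [-0.0, 1.0, 0.0], [-0.001, 0.0, -1.0]]
wrist_force: [1.0, 0.3, 0.8]
width: 0.0521
grip_force: 0.0
```

drive_tool --pt "-1.3 3.5 0" --pt "-2.6 7 0" --pt "-4 10.5 0" --pt "-5.3 14 0" --pt "-6.7 17.3 0" --spin '[0,0,0,0,0]' --fingers 0.45

```text
clock: 8.53
tcp_pos: [0.6362, 0.0128, 0.1659]
eef_rot: [[-1.0, -0.001, 0.0], [-0.001, 1.0, 0.001], [-0.0, 0.001, -1.0]]
wrist_force: [0.9, 0.1, 0.3]
width: 0.0395
grip_force: 0.0
```

drive_tool --pt "0 0 0" --pt "0 0 0" --pt "0 0 0" --pt "0 0 0" --pt "0 0 0" --spin '[0,0,0,0,0]'

```text
clock: 8.95
tcp_pos: [0.6356, 0.0083, 0.166]
eef_rot: [[-1.0, 0.003, -0.0], [0.003, 1.0, -0.001], [0.0, -0.001, -1.0]]
wrist_force: [0.2, -0.4, 0.4]
width: 0.0391
grip_force: 0.0
```

Run:
```python
from h import *
for n in('top','scene'):
    im,d=optics.grab_frame(n); cv2.imwrite(f'pics/{n}2.png',im)
    P=cloud(n,d).reshape(-1,3)
    for nm,c,z in(('can',(.503,-.3255),.060),('knob',(.6367,.0112),.046),('purple',(.5425,-.141),.052),('jar',(.6267,-.2178),.034),('vial',(.6278,.1882),.061),('base',(.502,-.325),.084)):
        q=P[(np.hypot(P[:,0]-c[0],P[:,1]-c[1])<(.11 if nm=='base' else .03))&(abs(P[:,2]-z)<.003)]
        if len(q)>5: print(n,nm,len(q),cv2.minEnclosingCircle(q[:,:2].astype(np.float32)))
print(sensors.get_obs()['tcp_pos'])
```

```text
top can 110 ((0.49896615743637085, -0.33061912655830383), 0.017840679734945297)
top purple 110 ((0.5428237915039062, -0.1403942108154297), 0.01858736388385296)
top jar 142 ((0.6259145736694336, -0.21538600325584412), 0.020224139094352722)
top vial 56 ((0.6267367005348206, 0.18971982598304749), 0.012219403870403767)
top base 769 ((0.5005302429199219, -0.32367852330207825), 0.08514034748077393)
scene can 172 ((0.498538613319397, -0.33486226201057434), 0.018786290660500526)
scene knob 22 ((0.6373118758201599, 0.009000616148114204), 0.00869269110262394)
scene purple 129 ((0.5418919920921326, -0.14233998954296112), 0.018782831728458405)
scene jar 200 ((0.6270418167114258, -0.2197401076555252), 0.020377295091748238)
scene vial 37 ((0.6279124617576599, 0.18552784621715546), 0.013022936880588531)
scene base 1009 ((0.5014377236366272, -0.32618698477745056), 0.08511113375425339)
[0.63571822 0.00887994 0.16600769]
```

drive_tool --pt "-0.1 0.3 3" --pt "-0.1 0.4 6.5" --pt "-0.1 0.4 10" --pt "-0.1 0.4 12.6" --pt "-0.1 0.4 14" --spin '[0,0,0,-0.1,-0.2]'

```text
clock: 9.47
tcp_pos: [0.6344, 0.0137, 0.0222]
eef_rot: [[-1.0, -0.003, -0.006], [-0.003, 1.0, -0.0], [0.006, -0.0, -1.0]]
wrist_force: [-0.3, 0.0, 0.7]
width: 0.0387
grip_force: 0.0
```

drive_tool --pt "0 0 0" --pt "0 0 0" --pt "0 0 0" --pt "0 0 0" --pt "0 0 0" --spin '[0,0,0,0,0]'

```text
clock: 9.88
tcp_pos: [0.6381, 0.0144, 0.0275]
eef_rot: [[-1.0, -0.003, 0.003], [-0.003, 1.0, 0.0], [-0.003, 0.0, -1.0]]
wrist_force: [-0.3, -0.2, 0.2]
width: 0.0391
grip_force: 0.0
```

Run:
```python
from h import *
o=sensors.get_obs();print(o['tcp_pos'],o['width'])
im,d=optics.grab_frame('scene'); cv2.imwrite('pics/s3.png',cv2.resize(im[190:270,310:430],(600,400),interpolation=cv2.INTER_CUBIC))
```

```text
[0.63810276 0.0143595  0.02748699] 0.039123211307600894
```

View pics/s3.png

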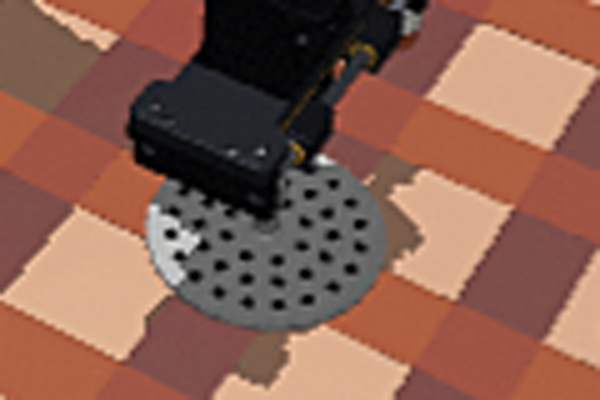

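The gripper straddles the knob at crop (270,215). Lower slightly, then grip.

drive_tool --pt "0 0 0.2" --pt "0 0 0.3" --pt "0 0 0.3" --pt "0 0 0.3" --pt "0 0 0.3" --spin '[0,0,0,0,0]' --fingers 0.05

```text
clock: 10.35
tcp_pos: [0.6369, 0.0139, 0.0228]
eef_rot: [[-1.0, -0.004, -0.0], [-0.004, 1.0, -0.001], [0.0, -0.001, -1.0]]
wrist_force: [-0.5, -1.7, 0.7]
width: 0.0138
grip_force: 29.0
```

drive_tool --pt "0 0 0" --pt "0 0 0" --pt "0 0 0" --pt "0 0 0" --pt "0 0 0" --spin '[0,0,0,0,0]'

```text
clock: 10.77
tcp_pos: [0.6369, 0.0142, 0.0227]
eef_rot: [[-1.0, -0.004, -0.0], [-0.004, 1.0, -0.0], [0.0, -0.0, -1.0]]
wrist_force: [-0.3, -2.3, -0.5]
width: 0.0131
grip_force: 30.0
```

drive_tool --pt "0 0 -0.5" --pt "0 0 -1.5" --pt "0 0 -3" --pt "0 0 -4" --pt "0 0 -5" --spin '[0,0,0,0,0]'

```text
clock: 11.18
tcp_pos: [0.6373, 0.0149, 0.0742]
eef_rot: [[-1.0, -0.004, 0.001], [-0.004, 1.0, 0.001], [-0.001, 0.001, -1.0]]
wrist_force: [-0.5, -0.3, -3.1]
width: 0.013
grip_force: 30.0
```

drive_tool --pt "0 0 -2" --pt "0 0 -4" --pt "0 0 -6" --pt "0 0 -7.5" --pt "0 0 -8.5" --spin '[0,0,0,0,0]'

```text
clock: 11.6
tcp_pos: [0.6377, 0.0146, 0.1604]
eef_rot: [[-1.0, -0.004, 0.003], [-0.004, 1.0, 0.001], [-0.003, 0.001, -1.0]]
wrist_force: [0.3, -0.1, -2.7]
width: 0.0129
grip_force: 30.0
```

drive_tool --pt "1 -2.5 0" --pt "2.5 -6 0" --pt "4 -10 0" --pt "5.5 -13.5 0" --pt "6.8 -17 0" --spin '[0,0,0,0,0]'

```text
clock: 12.02
tcp_pos: [0.568, -0.1575, 0.1579]
eef_rot: [[-1.0, -0.004, -0.001], [-0.004, 1.0, 0.0], [0.001, 0.0, -1.0]]
wrist_force: [0.0, -0.4, -3.3]
width: 0.0129
grip_force: 30.0
```

drive_tool --pt "1.5 -3.5 0" --pt "3 -7.5 0" --pt "4.5 -11.5 0" --pt "5.8 -14.8 0" --pt "6.7 -17 0" --spin '[0,0,0,0,0]'

```text
clock: 12.43
tcp_pos: [0.5002, -0.3308, 0.1582]
eef_rot: [[-1.0, 0.001, -0.001], [0.001, 1.0, -0.002], [0.001, -0.002, -1.0]]
wrist_force: [0.2, -0.2, -2.6]
width: 0.0127
grip_force: 30.0
```

drive_tool --pt "0 0 0" --pt "0 0 0" --pt "0 0 0" --pt "0 0 0" --pt "0 0 0" --spin '[0,0,0,0,0]'

```text
clock: 12.85
tcp_pos: [0.5041, -0.3243, 0.1576]
eef_rot: [[-1.0, -0.007, -0.0], [-0.007, 1.0, 0.001], [0.0, 0.001, -1.0]]
wrist_force: [0.2, 0.4, -3.1]
width: 0.0128
grip_force: 30.0
```

Run:
```python
from h import *
o=sensors.get_obs();print(o['tcp_pos'],o['width'],o['eef_rot'].round(4))
for n in('top','scene'):
    im,d=optics.grab_frame(n); cv2.imwrite(f'pics/{n}4.png',im)
    P=cloud(n,d).reshape(-1,3); 
    for z in (o['tcp_pos'][2]-.0205,.084):
        q=P[(np.hypot(P[:,0]-.503,P[:,1]+.325)<.11)&(abs(P[:,2]-z)<.004)]
        print(n,z,len(q),q.min(0),q.max(0),cv2.minEnclosingCircle(q[:,:2].astype(np.float32)))
    s=P[(np.hypot(P[:,0]-.503,P[:,1]+.325)<.06)]; print(np.histogram(s[:,2],bins=np.arange(0,.3,.01))[0])
a=cv2.imread('pics/top4.png')[100:260,340:520];b=cv2.imread('pics/scene4.png')[200:360,160:340]
cv2.imwrite('pics/c4.png',np.hstack([cv2.resize(a,(400,356)),cv2.resize(b,(400,356))]))
```

```text
[ 0.50407467 -0.32427472  0.15760405] 0.012807725016891964 [[-1.0e+00 -6.7e-03 -1.0e-04]
 [-6.7e-03  1.0e+00  1.0e-03]
 [ 1.0e-04  1.0e-03 -1.0e+00]]
top 0.1371040525644793 641 [ 0.44245215 -0.38488092  0.1332273 ] [ 0.56324635 -0.25841576  0.1411012 ] ((0.5038203597068787, -0.323129266500473), 0.06507492065429688)
top 0.084 485 [ 0.41973664 -0.40154001  0.08020041] [ 0.57618797 -0.23946216  0.0879027 ] ((0.500557005405426, -0.3221921920776367), 0.08355536311864853)
[209  81   2   1   2   1   3   2   0   0   0   0   0 317 521   0   0   1
   5   1   0   1   0   0   0  35 135 272 125]
scene 0.1371040525644793 1970 [ 0.43878472 -0.39062403  0.13428855] [ 0.56957255 -0.26083672  0.14110053] ((0.5046650767326355, -0.32512661814689636), 0.06603945046663284)
scene 0.084 728 [ 0.42314564 -0.40951096  0.08002731] [ 0.58593804 -0.24361997  0.08759414] ((0.5015550255775452, -0.32647764682769775), 0.08454582840204239)
[ 431   62   47   42   44   40   39    7    0    0    0    0    0 1253
  457   11   20   30   71   50   32   14   12   11   12  114  229  272
  260]
```

View pics/c4.png

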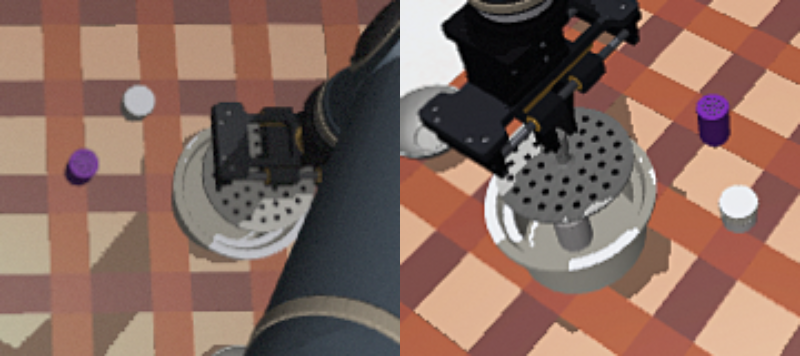

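The canister stands upright in the well and the held plate hangs level above it (crop right, about (570,165)). The measured plate centre matches the TCP, and I need to shift 3 mm in −x. Lowering.

drive_tool --pt "0.2 -0.1 1" --pt "0.3 -0.1 2" --pt "0.3 -0.1 3" --pt "0.3 -0.1 3.8" --pt "0.3 -0.1 4.4" --spin '[0.2,0.4,0.4,0.4,0.4]'

```text
clock: 13.37
tcp_pos: [0.4996, -0.3265, 0.1119]
eef_rot: [[-1.0, 0.003, -0.002], [0.003, 1.0, 0.001], [0.002, 0.001, -1.0]]
wrist_force: [-0.2, 0.3, -2.9]
width: 0.0131
grip_force: 30.0
```

drive_tool --pt "0 0 0" --pt "0 0 0" --pt "0 0 0" --pt "0 0 0" --pt "0 0 0" --spin '[0,0,0,0,0]'

```text
clock: 13.78
tcp_pos: [0.5006, -0.3273, 0.1143]
eef_rot: [[-1.0, 0.003, 0.001], [0.003, 1.0, -0.0], [-0.001, -0.0, -1.0]]
wrist_force: [0.2, 0.3, -2.2]
width: 0.0133
grip_force: 30.0
```

drive_tool --pt "-0.1 0.2 0.2" --pt "-0.1 0.2 0.6" --pt "-0.1 0.2 1.1" --pt "-0.1 0.2 1.5" --pt "-0.1 0.2 1.8" --spin '[0,0,0,0,0]'

```text
clock: 14.2
tcp_pos: [0.5009, -0.3248, 0.0949]
eef_rot: [[-1.0, 0.003, -0.001], [0.003, 1.0, 0.001], [0.001, 0.001, -1.0]]
wrist_force: [-0.5, -0.3, -3.1]
width: 0.013
grip_force: 30.0
```

drive_tool --pt "0 0 0.1" --pt "0 0 0.2" --pt "0 0 0.3" --pt "0 0 0.3" --pt "0 0 0.3" --spin '[0,0,0,0,0]'

```text
clock: 14.62
tcp_pos: [0.5014, -0.3252, 0.0929]
eef_rot: [[-1.0, 0.003, 0.0], [0.003, 1.0, -0.0], [-0.0, -0.0, -1.0]]
wrist_force: [-0.2, -0.1, -2.0]
width: 0.0127
grip_force: 30.0
```

drive_tool --pt "0 0 0.1" --pt "0 0 0.1" --pt "0 0 0.1" --pt "0 0 0.1" --pt "0 0 0.1" --spin '[0,0,0,0,0]'

```text
clock: 15.03
tcp_pos: [0.5015, -0.3253, 0.0926]
eef_rot: [[-1.0, 0.003, 0.001], [0.003, 1.0, -0.0], [-0.001, -0.0, -1.0]]
wrist_force: [-2.1, 1.1, 5.1]
width: 0.0129
grip_force: 30.0
```

drive_tool --pt "0 0 0" --pt "0 0 0" --pt "0 0 0" --pt "0 0 0" --pt "0 0 0" --spin '[0,0,0,0,0]' --fingers 0.45

```text
clock: 15.45
tcp_pos: [0.5013, -0.3251, 0.0916]
eef_rot: [[-1.0, 0.003, -0.0], [0.003, 1.0, -0.0], [0.0, -0.0, -1.0]]
wrist_force: [0.5, -0.3, -0.1]
width: 0.0361
grip_force: 0.0
```

drive_tool --pt "0 0 -1" --pt "0 0 -3" --pt "0 0 -5" --pt "0 0 -6.5" --pt "0 0 -7.5" --spin '[0,0,0,0,0]'

```text
clock: 15.87
tcp_pos: [0.5021, -0.3258, 0.1693]
eef_rot: [[-1.0, 0.003, 0.003], [0.003, 1.0, -0.001], [-0.003, -0.001, -1.0]]
wrist_force: [-0.1, -0.8, 0.5]
width: 0.0387
grip_force: 0.0
```

drive_tool --pt "-2.5 2 0" --pt "-5 4 0" --pt "-8 7 0" --pt "-11 9.5 0" --pt "-12.6 10.7 0" --spin '[0,0,0,0,0]' --fingers 0.7

```text
clock: 16.28
tcp_pos: [0.6316, -0.2124, 0.1667]
eef_rot: [[-1.0, -0.003, 0.002], [-0.003, 1.0, 0.003], [-0.002, 0.003, -1.0]]
wrist_force: [0.5, 0.5, -0.3]
width: 0.0591
grip_force: 0.0
```

drive_tool --pt "0 0 0" --pt "0 0 0" --pt "0 0 0" --pt "0 0 0" --pt "0 0 0" --spin '[0,0,0,0,0]'

```text
clock: 16.7
tcp_pos: [0.6264, -0.2202, 0.1671]
eef_rot: [[-1.0, 0.006, -0.0], [0.006, 1.0, -0.0], [0.0, -0.0, -1.0]]
wrist_force: [-0.6, -0.1, -0.9]
width: 0.0606
grip_force: 0.0
```

Run:
```python
from h import *
o=sensors.get_obs();print(o['tcp_pos'],o['width'],o['eef_rot'].round(4))
for n in('top','scene'):
    im,d=optics.grab_frame(n); cv2.imwrite(f'pics/{n}5.png',im)
    P=cloud(n,d).reshape(-1,3); r=np.hypot(P[:,0]-.5014,P[:,1]+.3252)
    q=P[(r<.066)&(abs(P[:,2]-.075)<.006)&(r>.012)]
    A=np.linalg.lstsq(np.c_[q[:,:2]-[.5014,-.3252],np.ones(len(q))],q[:,2],rcond=None)[0]
    print(n,len(q),'plane',A,cv2.minEnclosingCircle(q[:,:2].astype(np.float32)))
    for z in(.116,):
        q=P[(r<.03)&(abs(P[:,2]-z)<.004)]; print('knob',len(q),q.mean(0), cv2.minEnclosingCircle(q[:,:2].astype(np.float32)))
```

```text
[ 0.6264383  -0.22021575  0.16706316] 0.0606213482936917 [[-1.e+00  6.e-03 -3.e-04]
 [ 6.e-03  1.e+00 -4.e-04]
 [ 3.e-04 -4.e-04 -1.e+00]]
top 22 plane [0.22795136 1.0794226  0.14250123] ((0.4864353537559509, -0.38621804118156433), 0.015492084436118603)
knob 0 [nan nan nan] ((0.0, 0.0), 0.0)
scene 2244 plane [-0.00287745  0.0014975   0.07403175] ((0.5013845562934875, -0.3251592218875885), 0.06600583344697952)
knob 39 [ 0.50233218 -0.32719907  0.1151507 ] ((0.5028539896011353, -0.32774093747138977), 0.008191527798771858)<stdin>:10: RuntimeWarning: Mean of empty slice.
  ret = um.true_divide(
```

drive_tool --pt "0 0.2 2.5" --pt "0 0.2 5.5" --pt "0 0.2 8.5" --pt "0 0.2 11" --pt "0 0.2 13" --spin '[0,0,-0.2,-0.3,-0.3]'

```text
clock: 17.22
tcp_pos: [0.6263, -0.2165, 0.0347]
eef_rot: [[-1.0, -0.001, -0.002], [-0.001, 1.0, 0.001], [0.002, 0.001, -1.0]]
wrist_force: [-0.9, 0.6, 0.4]
width: 0.0611
grip_force: 0.0
```

drive_tool --pt "0 0 0.8" --pt "0 0 1.5" --pt "0 0 2" --pt "0 0 2" --pt "0 0 2" --spin '[0,0,0,0,0]'

```text
clock: 17.63
tcp_pos: [0.6283, -0.2168, 0.0178]
eef_rot: [[-1.0, -0.002, 0.002], [-0.002, 1.0, -0.0], [-0.002, -0.0, -1.0]]
wrist_force: [0.3, 0.4, -1.0]
width: 0.061
grip_force: 0.0
```

drive_tool --pt "0 0 0" --pt "0 0 0" --pt "0 0 0" --pt "0 0 0" --pt "0 0 0" --spin '[0,0,0,0,0]'

```text
clock: 18.05
tcp_pos: [0.6278, -0.2165, 0.0171]
eef_rot: [[-1.0, -0.002, 0.0], [-0.002, 1.0, 0.0], [-0.0, 0.0, -1.0]]
wrist_force: [-1.0, -0.6, 0.2]
width: 0.061
grip_force: 0.0
```

drive_tool --pt "0 0 0" --pt "0 0 0" --pt "0 0 0" --pt "0 0 0" --pt "0 0 0" --spin '[0,0,0,0,0]' --fingers 0.3

```text
clock: 18.47
tcp_pos: [0.6276, -0.2165, 0.0168]
eef_rot: [[-1.0, -0.002, -0.0], [-0.002, 1.0, 0.0], [0.0, 0.0, -1.0]]
wrist_force: [0.5, 0.0, 0.2]
width: 0.0354
grip_force: 0.0
```

drive_tool --pt "0 0 0" --pt "0 0 0" --pt "0 0 0" --pt "0 0 0" --pt "0 0 0" --spin '[0,0,0,0,0]'

```text
clock: 18.88
tcp_pos: [0.6277, -0.2165, 0.0168]
eef_rot: [[-1.0, -0.002, 0.0], [-0.002, 1.0, 0.0], [-0.0, 0.0, -1.0]]
wrist_force: [-0.9, -0.1, -0.9]
width: 0.0263
grip_force: 0.0
```

drive_tool --pt "0 0 -1.5" --pt "0 0 -4.5" --pt "0 0 -8" --pt "0 0 -11" --pt "0 0 -12.5" --spin '[0,0,0,0,0]'

```text
clock: 19.3
tcp_pos: [0.6295, -0.2176, 0.1463]
eef_rot: [[-1.0, -0.002, 0.006], [-0.002, 1.0, -0.002], [-0.006, -0.002, -1.0]]
wrist_force: [0.2, -0.2, 0.3]
width: 0.0263
grip_force: 0.0
```

drive_tool --pt "1.5 -1.8 0" --pt "3.7 -4.4 0" --pt "6 -7 0" --pt "8 -9.5 0" --pt "9.1 -10.9 0" --spin '[0,0,0,0,0]'

```text
clock: 19.72
tcp_pos: [0.5332, -0.3297, 0.1422]
eef_rot: [[-1.0, 0.003, -0.001], [0.003, 1.0, -0.002], [0.001, -0.002, -1.0]]
wrist_force: [-0.5, -0.4, 0.1]
width: 0.026
grip_force: 0.0
```

drive_tool --pt "0 0 0" --pt "0 0 0" --pt "0 0 0" --pt "0 0 0" --pt "0 0 0" --spin '[0,0,0,0,0]'

```text
clock: 20.13
tcp_pos: [0.538, -0.3241, 0.1416]
eef_rot: [[-1.0, -0.005, 0.0], [-0.005, 1.0, 0.001], [-0.0, 0.001, -1.0]]
wrist_force: [0.0, 0.5, 0.3]
width: 0.0262
grip_force: 0.0
```

Run:
```python
from h import *
o=sensors.get_obs();print(o['tcp_pos'],o['width'],o['eef_rot'].round(4))
im,d=optics.grab_frame('scene'); cv2.imwrite('pics/s6.png',cv2.resize(im[220:340,170:330],(640,480)))
```

```text
[ 0.53798238 -0.32411418  0.14160714] 0.026177403980804516 [[-1.0e+00 -4.7e-03  2.0e-04]
 [-4.7e-03  1.0e+00  7.0e-04]
 [-2.0e-04  7.0e-04 -1.0e+00]]
```

View pics/s6.png

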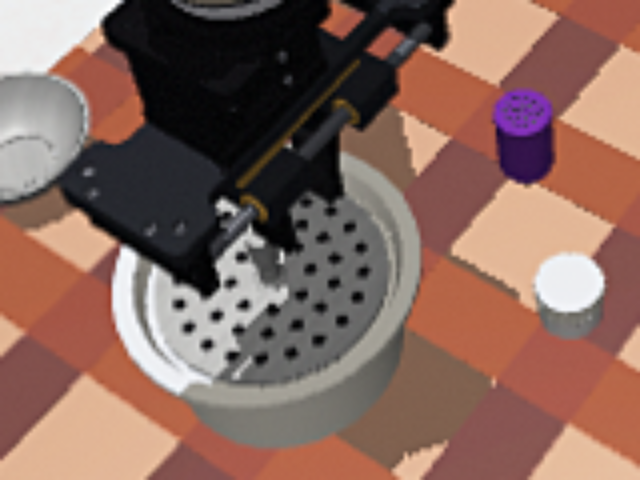

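The jar was missed: it still stands at crop (570,290), and the fingers closed on nothing. I'll work out why.

Run:
```python
from h import *
o=sensors.get_obs();t=o['tcp_pos']
for n in('top','scene'):
    im,d=optics.grab_frame(n)
    K,dc,c,R=cam(n)
    pts=np.array([t,t+[0,0,-.008],[.6267,-.2178,.034],[.6277,-.2165,.0168]])
    px=cv2.projectPoints(pts,cv2.Rodrigues(R.T)[0],-R.T@c,K,dc)[0].reshape(-1,2); print(n,px.round(1))
    P=cloud(n,d).reshape(-1,3)
    q=P[(np.hypot(P[:,0]-.6267,P[:,1]+.2178)<.06)&(P[:,2]>.028)&(P[:,2]<.06)]; print('jar',len(q),np.median(q,0),cv2.minEnclosingCircle(q[:,:2].astype(np.float32)))
    if n=='scene':
        for p in px[:2]: cv2.circle(im,tuple(int(v) for v in p.round()),2,(0,255,0),1)
        cv2.imwrite('pics/s7.png',cv2.resize(im[220:320,190:330],(700,500)))
        q=P[(np.hypot(P[:,0]-t[0],P[:,1]-t[1])<.07)&(P[:,2]>t[2]-.02)&(P[:,2]<t[2]+.035)]; print('fing',len(q),q.min(0),q.max(0))
```

```text
top [[456.1 165.4]
 [455.  166.2]
 [402.7 144.8]
 [400.9 146.4]]
jar 165 [ 0.62522505 -0.21533778  0.03428093] ((0.6261066198348999, -0.2155119776725769), 0.020881447941064835)
scene [[246.  278.4]
 [246.5 280.6]
 [312.2 289.5]
 [313.  293.3]]
jar 217 [ 0.62806256 -0.2205579   0.03316316] ((0.6270317435264587, -0.21945443749427795), 0.02081158570945263)
fing 79 [ 0.52864308 -0.34853088  0.15982746] [ 0.55051456 -0.3028406   0.1760338 ]
```

View pics/s7.png

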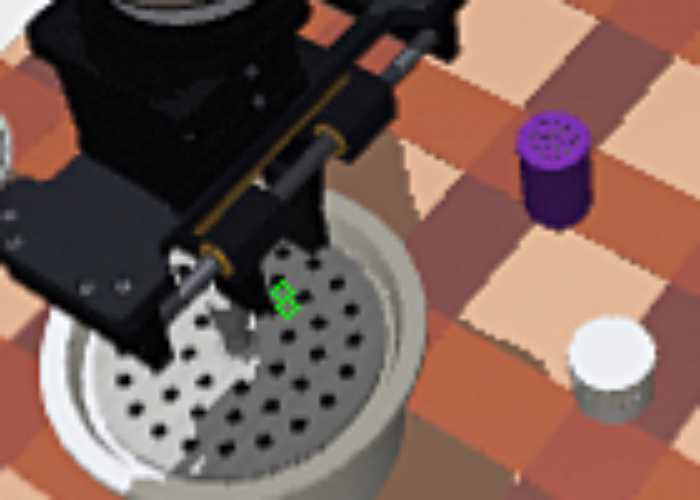

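Green marks where the reported TCP projects. The actual fingertips (crop (250,310) and (318,248)) end about 18 mm above it in depth. The fingers are therefore shorter than described and closed just over the jar's top. Tip height ≈ reported z + 18 mm, which also fits the shallow knob grip. Going back lower.

drive_tool --pt "-1.7 2 0" --pt "-3.7 4.4 0" --pt "-6 7 0" --pt "-7.8 9.3 0" --pt "-8.9 10.5 0" --spin '[0,0,0,0,0.2]' --fingers 0.7

```text
clock: 20.7
tcp_pos: [0.6285, -0.2152, 0.1415]
eef_rot: [[-1.0, -0.004, 0.001], [-0.004, 1.0, 0.003], [-0.001, 0.003, -1.0]]
wrist_force: [-0.3, 0.3, 0.7]
width: 0.0516
grip_force: 0.0
```

drive_tool --pt "0 0 1" --pt "0 0 4" --pt "0 0 7" --pt "0 0 9" --pt "0 0 10.5" --spin '[0,0,0,0,0]'

```text
clock: 21.12
tcp_pos: [0.6233, -0.2209, 0.0338]
eef_rot: [[-1.0, 0.002, -0.004], [0.002, 1.0, 0.0], [0.004, 0.0, -1.0]]
wrist_force: [-0.3, -0.2, 0.2]
width: 0.0607
grip_force: 0.0
```

drive_tool --pt "0 0 0" --pt "0 0 0" --pt "0 0 0" --pt "0 0 0" --pt "0 0 0" --spin '[0,0,0,0,0]'

```text
clock: 21.53
tcp_pos: [0.6265, -0.221, 0.0383]
eef_rot: [[-1.0, 0.002, 0.002], [0.002, 1.0, -0.001], [-0.002, -0.001, -1.0]]
wrist_force: [-0.2, 0.1, -0.9]
width: 0.0608
grip_force: 0.0
```

Run:
```python
from h import *
o=sensors.get_obs();t=o['tcp_pos'];print(t)
im,d=optics.grab_frame('scene'); P=cloud('scene',d).reshape(-1,3)
D=P-t
for y0,y1 in((-.07,-.03),(.03,.07)):
    q=D[(abs(D[:,0])<.02)&(D[:,1]>y0)&(D[:,1]<y1)&(D[:,2]>-t[2]+.012)&(D[:,2]<.04)]
    print(len(q),q[np.argsort(q[:,2])][:12].round(4).tolist())
```

```text
[ 0.62646252 -0.2210388   0.03825367]
17 [[0.0102, -0.0312, 0.0197], [0.0117, -0.0371, 0.0209], [0.0113, -0.0404, 0.0211], [0.0089, -0.0406, 0.0234], [0.0112, -0.04, 0.0247], [0.0061, -0.0404, 0.0247], [0.0123, -0.0377, 0.0265], [0.009, -0.0405, 0.0274], [0.006, -0.0399, 0.028], [0.012, -0.037, 0.0293], [0.012, -0.0408, 0.0306], [0.0088, -0.04, 0.0306]]
16 [[0.0124, 0.0353, 0.0203], [0.0113, 0.0371, 0.0212], [0.0039, 0.0316, 0.0222], [0.0106, 0.0339, 0.0245], [0.0121, 0.0359, 0.0272], [-0.0061, 0.0301, 0.0282], [0.0103, 0.0302, 0.0288], [0.0112, 0.033, 0.0302], [0.0074, 0.0305, 0.0302], [0.0119, 0.0362, 0.0308], [0.0107, 0.0339, 0.0326], [0.0098, 0.0311, 0.0353]]
```

Confirmed: tips end about 19 mm above the reported TCP. Descend to tip ≈ 17 mm.

drive_tool --pt "0 0.2 1" --pt "0 0.3 2" --pt "0 0.3 3" --pt "0 0.3 3.7" --pt "0 0.3 4.1" --spin '[0,0,0,0,0]'

```text
clock: 22.0
tcp_pos: [0.6245, -0.217, -0.0063]
eef_rot: [[-1.0, 0.001, -0.003], [0.001, 1.0, 0.001], [0.003, 0.001, -1.0]]
wrist_force: [0.6, 1.5, -0.8]
width: 0.0608
grip_force: 0.0
```

drive_tool --pt "0 0 0" --pt "0 0 0" --pt "0 0 0" --pt "0 0 0" --pt "0 0 0" --spin '[0,0,0,0,0]' --fingers 0.4

```text
clock: 22.42
tcp_pos: [0.626, -0.2177, -0.0037]
eef_rot: [[-1.0, 0.002, 0.001], [0.002, 1.0, -0.0], [-0.001, -0.0, -1.0]]
wrist_force: [1.3, 0.2, -0.0]
width: 0.0392
grip_force: 30.0
```

drive_tool --pt "0 0 0" --pt "0 0 0" --pt "0 0 0" --pt "0 0 0" --pt "0 0 0" --spin '[0,0,0,0,0]'

```text
clock: 22.83
tcp_pos: [0.626, -0.2177, -0.0037]
eef_rot: [[-1.0, 0.001, 0.001], [0.001, 1.0, -0.0], [-0.001, -0.0, -1.0]]
wrist_force: [-0.3, 0.4, 3.1]
width: 0.0394
grip_force: 30.0
```

drive_tool --pt "0 0 -1.5" --pt "0 0 -4.5" --pt "0 0 -8" --pt "0 0 -11.5" --pt "0 0 -14" --spin '[0,0,0,0,0]'

```text
clock: 23.25
tcp_pos: [0.6261, -0.2178, 0.1384]
eef_rot: [[-1.0, 0.002, 0.002], [0.002, 1.0, -0.0], [-0.002, -0.0, -1.0]]
wrist_force: [0.9, -0.4, -0.7]
width: 0.0395
grip_force: 30.0
```

drive_tool --pt "1.5 -1.8 0" --pt "3.7 -4.4 0" --pt "6 -7 0" --pt "8 -9.5 0" --pt "9.0 -10.7 0" --spin '[0,0,0,0,0]'

```text
clock: 23.67
tcp_pos: [0.5311, -0.3285, 0.1357]
eef_rot: [[-1.0, 0.007, -0.003], [0.007, 1.0, -0.002], [0.003, -0.002, -1.0]]
wrist_force: [0.1, -0.4, -0.6]
width: 0.039
grip_force: 30.0
```

drive_tool --pt "0 0 0" --pt "0 0 0" --pt "0 0 0" --pt "0 0 0" --pt "0 0 0" --spin '[0,0,0,0,0]'

```text
clock: 24.08
tcp_pos: [0.5366, -0.3227, 0.1355]
eef_rot: [[-1.0, -0.001, -0.0], [-0.001, 1.0, 0.001], [0.0, 0.001, -1.0]]
wrist_force: [0.0, 0.5, -0.7]
width: 0.0394
grip_force: 30.0
```

Run:
```python
from h import *
o=sensors.get_obs();t=o['tcp_pos'];print(t,o['width'])
im,d=optics.grab_frame('scene'); P=cloud('scene',d).reshape(-1,3)
for z,r0,c in((t[2]+.0377,.035,t),(.116,.03,(.5014,-.3252)),(.075,.07,(.5014,-.3252))):
    q=P[(np.hypot(P[:,0]-c[0],P[:,1]-c[1])<r0)&(abs(P[:,2]-z)<.005)]; print(z,len(q),q.min(0),q.max(0))
cv2.imwrite('pics/s8.png',cv2.resize(im[220:320,190:330],(700,500)))
```

```text
[ 0.53655937 -0.32271776  0.13546741] 0.03935323854729298
0.17316741343456155 189 [ 0.5302414  -0.35334654  0.16818694] [ 0.55787453 -0.2954432   0.17813809]
0.116 1 [ 0.50129603 -0.33418768  0.11101416] [ 0.50129603 -0.33418768  0.11101416]
0.075 1611 [ 0.44510189 -0.39439678  0.07001598] [ 0.56799429 -0.25577801  0.07997114]
```

View pics/s8.png

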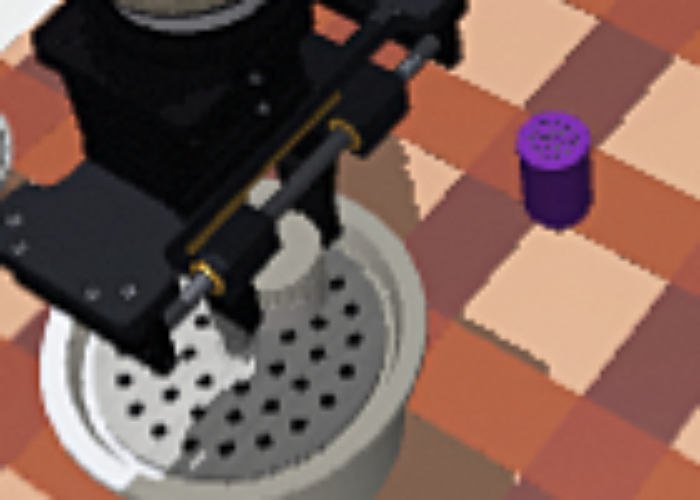

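The jar is held upright in the fingers (crop (290,265)) over the +x side of the plate. Lowering.

drive_tool --pt "0.1 -0.2 1" --pt "0.1 -0.3 2.5" --pt "0.1 -0.3 4" --pt "0.1 -0.3 5" --pt "0.1 -0.3 5.5" --spin '[0,0,0,0,0]'

```text
clock: 24.55
tcp_pos: [0.5335, -0.3265, 0.0785]
eef_rot: [[-1.0, 0.001, -0.003], [0.001, 1.0, 0.002], [0.003, 0.002, -1.0]]
wrist_force: [-0.8, 0.6, -0.4]
width: 0.0391
grip_force: 30.0
```

drive_tool --pt "0 0 0.2" --pt "0 0 0.5" --pt "0 0 0.7" --pt "0 0 0.8" --pt "0 0 0.8" --spin '[0,0,0,0,0]'

```text
clock: 24.97
tcp_pos: [0.5347, -0.3274, 0.0731]
eef_rot: [[-1.0, 0.001, 0.001], [0.001, 1.0, -0.0], [-0.001, -0.0, -1.0]]
wrist_force: [0.1, 0.3, -0.0]
width: 0.0391
grip_force: 30.0
```

drive_tool --pt "0 0 0" --pt "0 0 0" --pt "0 0 0" --pt "0 0 0" --pt "0 0 0" --spin '[0,0,0,0,0]'

```text
clock: 25.38
tcp_pos: [0.5345, -0.3274, 0.0729]
eef_rot: [[-1.0, 0.001, 0.0], [0.001, 1.0, 0.0], [-0.0, 0.0, -1.0]]
wrist_force: [-0.1, 0.5, -0.7]
width: 0.0393
grip_force: 30.0
```

drive_tool --pt "0 0 0.1" --pt "0 0 0.15" --pt "0 0 0.15" --pt "0 0 0.15" --pt "0 0 0.15" --spin '[0,0,0,0,0]'

```text
clock: 25.8
tcp_pos: [0.5344, -0.3273, 0.0713]
eef_rot: [[-1.0, 0.001, -0.0], [0.001, 1.0, 0.0], [0.0, 0.0, -1.0]]
wrist_force: [-0.8, -0.5, 0.1]
width: 0.0389
grip_force: 30.0
```

drive_tool --pt "0 0 0" --pt "0 0 0" --pt "0 0 0" --pt "0 0 0" --pt "0 0 0" --spin '[0,0,0,0,0]' --fingers 0.65

```text
clock: 26.22
tcp_pos: [0.5345, -0.3274, 0.0713]
eef_rot: [[-1.0, 0.001, 0.0], [0.001, 1.0, 0.0], [-0.0, 0.0, -1.0]]
wrist_force: [0.2, -0.8, -0.1]
width: 0.0556
grip_force: 0.0
```

drive_tool --pt "0 0 -1" --pt "0 0 -3" --pt "0 0 -6" --pt "0 0 -8.5" --pt "0 0 -10" --spin '[0,0,0,0,0]'

```text
clock: 26.63
tcp_pos: [0.5356, -0.3285, 0.1752]
eef_rot: [[-1.0, 0.002, 0.004], [0.002, 1.0, -0.002], [-0.004, -0.002, -1.0]]
wrist_force: [0.9, -0.6, 0.1]
width: 0.0565
grip_force: 0.0
```

drive_tool --pt "-0.6 3.4 0" --pt "-1.2 6.9 0" --pt "-1.9 10.3 0" --pt "-2.5 13.8 0" --pt "-3.1 17.2 0" --spin '[0,0,0,0,0]' --fingers 0.6

```text
clock: 27.05
tcp_pos: [0.566, -0.1538, 0.1723]
eef_rot: [[-1.0, 0.002, 0.001], [0.002, 1.0, 0.0], [-0.001, 0.0, -1.0]]
wrist_force: [0.3, -0.8, 0.6]
width: 0.0521
grip_force: 0.0
```

drive_tool --pt "-0.6 3.4 0" --pt "-1.2 6.9 0" --pt "-1.9 10.3 0" --pt "-2.5 13.8 0" --pt "-3.1 17.2 0" --spin '[0,0,0,0,0]'

```text
clock: 27.47
tcp_pos: [0.5973, 0.0183, 0.1724]
eef_rot: [[-1.0, 0.001, 0.001], [0.001, 1.0, 0.0], [-0.001, 0.0, -1.0]]
wrist_force: [0.8, 0.0, 0.6]
width: 0.0525
grip_force: 0.0
```

drive_tool --pt "-0.6 3.6 0" --pt "-1.2 7.2 0" --pt "-1.9 11 0" --pt "-2.7 14.8 0" --pt "-3.1 17.2 0" --spin '[0,0,0,0,0]'

```text
clock: 27.88
tcp_pos: [0.6284, 0.194, 0.1721]
eef_rot: [[-1.0, -0.003, 0.001], [-0.003, 1.0, 0.003], [-0.001, 0.003, -1.0]]
wrist_force: [0.5, 1.0, 0.1]
width: 0.0519
grip_force: 0.0
```

drive_tool --pt "0 0 1" --pt "0 0 3" --pt "0 0 5" --pt "0 0 6.5" --pt "0 0 7" --spin '[0,0,0,0,0]'

```text
clock: 28.3
tcp_pos: [0.6266, 0.1874, 0.0992]
eef_rot: [[-1.0, 0.002, -0.004], [0.002, 1.0, -0.002], [0.004, -0.002, -1.0]]
wrist_force: [-0.1, -0.3, -1.0]
width: 0.0522
grip_force: 0.0
```

drive_tool --pt "0 0 0" --pt "0 0 0" --pt "0 0 0" --pt "0 0 0" --pt "0 0 0" --spin '[0,0,0,0,0]'

```text
clock: 28.72
tcp_pos: [0.6289, 0.1886, 0.1025]
eef_rot: [[-1.0, 0.002, 0.002], [0.002, 1.0, 0.001], [-0.002, 0.001, -1.0]]
wrist_force: [-0.7, 0.3, -0.6]
width: 0.0521
grip_force: 0.0
```

Run:
```python
from h import *
o=sensors.get_obs();t=o['tcp_pos'];print(t,o['width'])
for n in('top','scene'):
    im,d=optics.grab_frame(n); P=cloud(n,d).reshape(-1,3)
    cv2.imwrite(f'pics/{n}9.png',im)
    for nm,c,z,r0 in(('jar',(.5345,-.326),.109,.027),('knob',(.5014,-.3252),.116,.012),('vial',(.6278,.188),.061,.03)):
        q=P[(np.hypot(P[:,0]-c[0],P[:,1]-c[1])<r0)&(abs(P[:,2]-z)<.004)]
        if len(q)>3: print(n,nm,len(q),q.mean(0),cv2.minEnclosingCircle(q[:,:2].astype(np.float32)))
```

```text
[0.62885545 0.18861899 0.10247552] 0.05212303174128372
top jar 173 [ 0.53414749 -0.32507075  0.10930795] ((0.5345284342765808, -0.3263837993144989), 0.020066484808921814)
top knob 25 [ 0.50123228 -0.32346787  0.11559333] ((0.5009247660636902, -0.32402217388153076), 0.007417718414217234)
top vial 48 [0.62662733 0.18829519 0.06079898] ((0.6263853907585144, 0.1899036020040512), 0.012100656516849995)
scene jar 253 [ 0.53517126 -0.32915034  0.10804982] ((0.5321007966995239, -0.3282008171081543), 0.024770056828856468)
scene knob 40 [ 0.50208563 -0.32684133  0.11458089] ((0.5021767020225525, -0.32657527923583984), 0.00769607350230217)
scene vial 40 [0.62877791 0.18649751 0.06001222] ((0.6286683082580566, 0.18726658821105957), 0.011939238756895065)
```

drive_tool --pt "0 0 2" --pt "0 0 4.5" --pt "0 0 7" --pt "0 0 8.7" --pt "0 0 9.4" --spin '[0,0,0,0,0]'

```text
clock: 29.23
tcp_pos: [0.6263, 0.1881, 0.0046]
eef_rot: [[-1.0, 0.001, -0.004], [0.001, 1.0, -0.001], [0.004, -0.001, -1.0]]
wrist_force: [-0.9, -0.4, 0.2]
width: 0.0524
grip_force: 0.0
```

drive_tool --pt "0 0 0" --pt "0 0 0" --pt "0 0 0" --pt "0 0 0" --pt "0 0 0" --spin '[0,0,0,0,0]'

```text
clock: 29.65
tcp_pos: [0.6291, 0.1888, 0.0086]
eef_rot: [[-1.0, 0.002, 0.002], [0.002, 1.0, 0.001], [-0.002, 0.001, -1.0]]
wrist_force: [0.1, -0.7, -1.0]
width: 0.0525
grip_force: 0.0
```

drive_tool --pt "0 0 0" --pt "0 0 0" --pt "0 0 0" --pt "0 0 0" --pt "0 0 0" --spin '[0,0,0,0,0]' --fingers 0.2

```text
clock: 30.07
tcp_pos: [0.6282, 0.1886, 0.0073]
eef_rot: [[-1.0, 0.001, -0.0], [0.001, 1.0, 0.0], [0.0, 0.0, -1.0]]
wrist_force: [-0.3, -0.2, -0.3]
width: 0.0272
grip_force: 30.1
```

drive_tool --pt "0 0 0" --pt "0 0 0" --pt "0 0 0" --pt "0 0 0" --pt "0 0 0" --spin '[0,0,0,0,0]'

```text
clock: 30.48
tcp_pos: [0.6282, 0.1885, 0.0073]
eef_rot: [[-1.0, 0.001, -0.0], [0.001, 1.0, 0.0], [0.0, 0.0, -1.0]]
wrist_force: [0.2, 0.3, 0.9]
width: 0.0271
grip_force: 30.0
```

drive_tool --pt "0 0 -1.5" --pt "0 0 -5" --pt "0 0 -9" --pt "0 0 -13" --pt "0 0 -15.5" --spin '[0,0,0,0,0]'

```text
clock: 30.9
tcp_pos: [0.6298, 0.1886, 0.1666]
eef_rot: [[-1.0, 0.002, 0.005], [0.002, 1.0, 0.002], [-0.005, 0.002, -1.0]]
wrist_force: [0.9, 0.3, 0.1]
width: 0.0271
grip_force: 30.0
```

drive_tool --pt "0.8 -2.5 0" --pt "1.9 -6 0" --pt "3.1 -9.8 0" --pt "4.2 -13.5 0" --pt "5.3 -17.1 0" --spin '[0,0,0,0,0]'

```text
clock: 31.32
tcp_pos: [0.5739, 0.0157, 0.1623]
eef_rot: [[-1.0, 0.001, -0.0], [0.001, 1.0, -0.0], [0.0, -0.0, -1.0]]
wrist_force: [0.3, 0.2, -1.2]
width: 0.0271
grip_force: 30.0
```

drive_tool --pt "1 -3.4 0" --pt "2.1 -6.8 0" --pt "3.2 -10.3 0" --pt "4.3 -13.7 0" --pt "5.3 -17.1 0" --spin '[0,0,0,0,0]'

```text
clock: 31.73
tcp_pos: [0.5205, -0.1549, 0.1623]
eef_rot: [[-1.0, 0.002, -0.0], [0.002, 1.0, 0.0], [0.0, 0.0, -1.0]]
wrist_force: [-0.3, 0.6, -1.4]
width: 0.0274
grip_force: 30.0
```

drive_tool --pt "1 -3.4 0" --pt "2.2 -7.2 0" --pt "3.5 -11.3 0" --pt "4.6 -14.8 0" --pt "5.3 -17.1 0" --spin '[0,0,0,0,0]'

```text
clock: 32.15
tcp_pos: [0.4658, -0.3288, 0.1626]
eef_rot: [[-1.0, 0.006, -0.001], [0.006, 1.0, -0.002], [0.001, -0.002, -1.0]]
wrist_force: [-0.7, -0.4, -0.7]
width: 0.0272
grip_force: 30.0
```

drive_tool --pt "0 0 0" --pt "0 0 0" --pt "0 0 0" --pt "0 0 0" --pt "0 0 0" --spin '[0,0,0,0,0]'

```text
clock: 32.57
tcp_pos: [0.4693, -0.3225, 0.1621]
eef_rot: [[-1.0, -0.002, -0.0], [-0.002, 1.0, 0.001], [0.0, 0.001, -1.0]]
wrist_force: [0.6, -0.0, -1.1]
width: 0.0272
grip_force: 30.0
```

Run:
```python
from h import *
o=sensors.get_obs();print(o['tcp_pos'],o['width'],o['eef_rot'].round(4))
im,d=optics.grab_frame('scene'); cv2.imwrite('pics/s10.png',cv2.resize(im[200:330,160:330],(680,520)))
```

```text
[ 0.46929977 -0.32246386  0.16212964] 0.027226322656955664 [[-1.0e+00 -1.5e-03 -0.0e+00]
 [-1.5e-03  1.0e+00  9.0e-04]
 [ 0.0e+00  9.0e-04 -1.0e+00]]
```

View pics/s10.png

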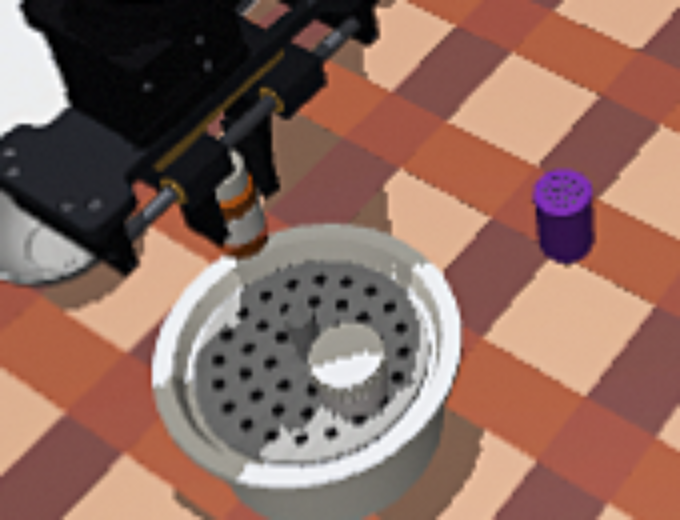

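Vial held at crop (242,210); jar stands on the plate at (345,355) beside the knob (300,325). Lowering the vial on the far side.

drive_tool --pt "0.1 -0.2 1.5" --pt "0.1 -0.2 3.5" --pt "0.1 -0.2 5.3" --pt "0.1 -0.2 6.5" --pt "0.1 -0.2 7.2" --spin '[0,0,0,0,0]'

```text
clock: 33.03
tcp_pos: [0.4671, -0.325, 0.0887]
eef_rot: [[-1.0, 0.0, -0.002], [0.0, 1.0, 0.001], [0.002, 0.001, -1.0]]
wrist_force: [-0.7, 0.0, -0.3]
width: 0.0273
grip_force: 30.0
```

drive_tool --pt "0 0 0.2" --pt "0 0 0.4" --pt "0 0 0.6" --pt "0 0 0.7" --pt "0 0 0.7" --spin '[0,0,0,0,0]'

```text
clock: 33.45
tcp_pos: [0.4678, -0.3264, 0.0837]
eef_rot: [[-1.0, 0.001, 0.001], [0.001, 1.0, -0.0], [-0.001, -0.0, -1.0]]
wrist_force: [-0.0, 0.5, -0.2]
width: 0.0276
grip_force: 30.0
```

drive_tool --pt "0 0 0" --pt "0 0 0" --pt "0 0 0" --pt "0 0 0" --pt "0 0 0" --spin '[0,0,0,0,0]'

```text
clock: 33.87
tcp_pos: [0.4675, -0.3263, 0.0834]
eef_rot: [[-1.0, 0.002, 0.0], [0.002, 1.0, 0.0], [-0.0, 0.0, -1.0]]
wrist_force: [0.1, 0.1, -0.7]
width: 0.0272
grip_force: 30.0
```

drive_tool --pt "0 0 0.1" --pt "0 0 0.15" --pt "0 0 0.15" --pt "0 0 0.15" --pt "0 0 0.15" --spin '[0,0,0,0,0]'

```text
clock: 34.28
tcp_pos: [0.4677, -0.3263, 0.0822]
eef_rot: [[-1.0, 0.002, 0.001], [0.002, 1.0, 0.0], [-0.001, 0.0, -1.0]]
wrist_force: [-0.7, 1.2, 6.0]
width: 0.0269
grip_force: 30.0
```

drive_tool --pt "0 0 0" --pt "0 0 0" --pt "0 0 0" --pt "0 0 0" --pt "0 0 0" --spin '[0,0,0,0,0]' --fingers 0.5

```text
clock: 34.7
tcp_pos: [0.4673, -0.3262, 0.0815]
eef_rot: [[-1.0, 0.001, -0.0], [0.001, 1.0, 0.0], [0.0, 0.0, -1.0]]
wrist_force: [0.3, 0.5, -0.3]
width: 0.0426
grip_force: 0.0
```

drive_tool --pt "0 0 -1" --pt "0 0 -3" --pt "0 0 -6" --pt "0 0 -8.5" --pt "0 0 -10" --spin '[0,0,0,0,0]'

```text
clock: 35.12
tcp_pos: [0.4684, -0.3274, 0.1854]
eef_rot: [[-1.0, 0.002, 0.004], [0.002, 1.0, -0.002], [-0.004, -0.002, -1.0]]
wrist_force: [-0.4, -0.9, -0.3]
width: 0.0435
grip_force: 0.0
```

drive_tool --pt "-0.2 3.4 0" --pt "-0.5 6.8 0" --pt "-0.7 10.2 0" --pt "-1 13.6 0" --pt "-1.2 17 0" --spin '[0,0,0,0,0]' --fingers 0.6

```text
clock: 35.53
tcp_pos: [0.4798, -0.1549, 0.1827]
eef_rot: [[-1.0, 0.002, 0.001], [0.002, 1.0, -0.0], [-0.001, -0.0, -1.0]]
wrist_force: [0.5, 0.9, 0.6]
width: 0.0515
grip_force: 0.0
```

drive_tool --pt "-0.2 3.4 0" --pt "-0.5 6.8 0" --pt "-0.7 10.2 0" --pt "-1 13.6 0" --pt "-1.2 17 0" --spin '[0,0,0,0,0]'

```text
clock: 35.95
tcp_pos: [0.4921, 0.0152, 0.1827]
eef_rot: [[-1.0, 0.002, 0.001], [0.002, 1.0, 0.0], [-0.001, 0.0, -1.0]]
wrist_force: [1.0, -0.1, 0.3]
width: 0.0523
grip_force: 0.0
```

drive_tool --pt "-0.2 3.4 0" --pt "-0.5 6.8 0" --pt "-0.7 10.2 0" --pt "-1 13.6 0" --pt "-1.2 17 0" --spin '[0,0,0,0,0]'

```text
clock: 36.37
tcp_pos: [0.5044, 0.1852, 0.1827]
eef_rot: [[-1.0, 0.002, 0.001], [0.002, 1.0, 0.0], [-0.001, 0.0, -1.0]]
wrist_force: [0.4, 0.3, -0.1]
width: 0.0521
grip_force: 0.0
```

drive_tool --pt "-0.2 3.6 0" --pt "-0.5 7.5 0" --pt "-0.7 11.5 0" --pt "-1 15 0" --pt "-1.2 17 0" --spin '[0,0,0,0,0]'

```text
clock: 36.78
tcp_pos: [0.5154, 0.3591, 0.1824]
eef_rot: [[-1.0, -0.003, 0.0], [-0.003, 1.0, 0.003], [-0.0, 0.003, -1.0]]
wrist_force: [0.2, 0.5, -0.7]
width: 0.0523
grip_force: 0.0
```

drive_tool --pt "0 0 0" --pt "0 0 0" --pt "0 0 0" --pt "0 0 0" --pt "0 0 0" --spin '[0,0,0,0,0]'

```text
clock: 37.2
tcp_pos: [0.517, 0.3518, 0.1822]
eef_rot: [[-1.0, 0.004, 0.0], [0.004, 1.0, -0.0], [-0.0, -0.0, -1.0]]
wrist_force: [-0.4, 0.3, 0.5]
width: 0.052
grip_force: 0.0
```

Run:
```python
from h import *
o=sensors.get_obs();t=o['tcp_pos'];print(t,o['width'],o['eef_rot'].round(4))
for n in('top','scene'):
    im,d=optics.grab_frame(n); P=cloud(n,d).reshape(-1,3)
    cv2.imwrite(f'pics/{n}11.png',im)
    for nm,c,z,r0 in(('jar',(.5345,-.326),.109,.027),('knob',(.5014,-.3252),.116,.012),('vial',(.4675,-.3263),.136,.02),('lid',(.5145,.3517),.116,.03),('base',(.5014,-.3252),.084,.1)):
        q=P[(np.hypot(P[:,0]-c[0],P[:,1]-c[1])<r0)&(abs(P[:,2]-z)<.004)]
        if len(q)>3: print(n,nm,len(q),q.mean(0).round(4),cv2.minEnclosingCircle(q[:,:2].astype(np.float32)))
    r=np.hypot(P[:,0]-.5145,P[:,1]-.3517)
    q=P[(r<.1)&(P[:,2]>.003)&(P[:,2]<.012)&(r>.06)]; print('flange',len(q),cv2.minEnclosingCircle(q[:,:2].astype(np.float32)))
```

```text
[0.5170157  0.35184454 0.18224031] 0.0520445473486508 [[-1.0e+00  4.1e-03  4.0e-04]
 [ 4.1e-03  1.0e+00 -3.0e-04]
 [-4.0e-04 -3.0e-04 -1.0e+00]]
top jar 169 [ 0.5341 -0.3251  0.1092] ((0.5334997177124023, -0.32601895928382874), 0.020449433475732803)
top knob 23 [ 0.5014 -0.3235  0.1164] ((0.5008350610733032, -0.3238707184791565), 0.007400947157293558)
top vial 72 [ 0.4681 -0.3228  0.1364] ((0.4682018756866455, -0.32360896468162537), 0.012348133139312267)
top lid 73 [0.5111 0.3517 0.1159] ((0.5128551721572876, 0.35225579142570496), 0.014026329852640629)
top base 893 [ 0.5022 -0.3249  0.0842] ((0.5025218725204468, -0.32392382621765137), 0.08558748662471771)
flange 459 ((0.5147624611854553, 0.3519004285335541), 0.09981761872768402)
scene jar 255 [ 0.5357 -0.3293  0.1081] ((0.5316693782806396, -0.3278689682483673), 0.024527760222554207)
scene knob 39 [ 0.5025 -0.3267  0.1148] ((0.5018776059150696, -0.3262867331504822), 0.008170471526682377)
scene vial 83 [ 0.4675 -0.3282  0.1352] ((0.4670822322368622, -0.327963650226593), 0.0120947090908885)
scene lid 40 [0.5162 0.3502 0.1147] ((0.5166482925415039, 0.3507113456726074), 0.015045011416077614)
scene base 1103 [ 0.5069 -0.3319  0.0832] ((0.5001699328422546, -0.32680073380470276), 0.08571870625019073)
flange 225 ((0.5183193683624268, 0.35126054286956787), 0.09158825129270554)
```

drive_tool --pt "0.2 0 2" --pt "0.3 0 5" --pt "0.3 0 8" --pt "0.3 0 10" --pt "0.3 0 10.7" --spin '[0,-0.1,-0.2,-0.2,-0.2]'

```text
clock: 37.72
tcp_pos: [0.5115, 0.3517, 0.0715]
eef_rot: [[-1.0, -0.001, -0.005], [-0.001, 1.0, -0.004], [0.005, -0.004, -1.0]]
wrist_force: [-0.5, -0.9, -0.2]
width: 0.052
grip_force: 0.0
```

drive_tool --pt "0 0 0" --pt "0 0 0" --pt "0 0 0" --pt "0 0 0" --pt "0 0 0" --spin '[0,0,0,0,0]'

```text
clock: 38.13
tcp_pos: [0.5143, 0.3542, 0.0763]
eef_rot: [[-1.0, -0.002, 0.002], [-0.002, 1.0, 0.002], [-0.002, 0.002, -1.0]]
wrist_force: [0.6, 0.8, -0.4]
width: 0.052
grip_force: 0.0
```

drive_tool --pt "0 0 0" --pt "0 0 0" --pt "0 0 0" --pt "0 0 0" --pt "0 0 0" --spin '[0,0,0,0,0]' --fingers 0.2

```text
clock: 38.55
tcp_pos: [0.5134, 0.3534, 0.0749]
eef_rot: [[-1.0, -0.002, -0.0], [-0.002, 1.0, -0.0], [0.0, -0.0, -1.0]]
wrist_force: [-1.1, 1.7, 1.4]
width: 0.0272
grip_force: 30.2
```

drive_tool --pt "0 0 0" --pt "0 0 0" --pt "0 0 0" --pt "0 0 0" --pt "0 0 0" --spin '[0,0,0,0,0]'

```text
clock: 38.97
tcp_pos: [0.5134, 0.3534, 0.0749]
eef_rot: [[-1.0, -0.002, -0.0], [-0.002, 1.0, -0.0], [0.0, -0.0, -1.0]]
wrist_force: [-1.4, -1.8, 1.7]
width: 0.0271
grip_force: 30.0
```

drive_tool --pt "0 0 -0.5" --pt "0 0 -1.5" --pt "0 0 -3" --pt "0 0 -5" --pt "0 0 -7" --spin '[0,0,0,0,0]'

```text
clock: 39.38
tcp_pos: [0.5129, 0.3536, 0.1454]
eef_rot: [[-1.0, -0.002, -0.001], [-0.002, 1.0, -0.001], [0.001, -0.001, -1.0]]
wrist_force: [0.7, -0.0, -4.6]
width: 0.0269
grip_force: 30.0
```

drive_tool --pt "0 0 -2" --pt "0 0 -4.5" --pt "0 0 -7" --pt "0 0 -9" --pt "0 0 -10" --spin '[0,0,0,0,0]'

```text
clock: 39.8
tcp_pos: [0.5144, 0.3546, 0.2484]
eef_rot: [[-1.0, -0.002, 0.004], [-0.002, 1.0, 0.004], [-0.004, 0.004, -1.0]]
wrist_force: [1.5, 0.5, -2.2]
width: 0.0269
grip_force: 30.0
```

drive_tool --pt "0 -1.5 0" --pt "0.1 -4 0" --pt "0.1 -7 0" --pt "0.2 -10 0" --pt "0.2 -13 0" --spin '[0,0,0,0,0]'

```text
clock: 40.22
tcp_pos: [0.5103, 0.2212, 0.2433]
eef_rot: [[-1.0, -0.002, -0.003], [-0.002, 1.0, -0.002], [0.003, -0.002, -1.0]]
wrist_force: [0.7, 0.1, -4.7]
width: 0.027
grip_force: 30.0
```

drive_tool --pt "0.1 -3 0" --pt "0.1 -6 0" --pt "0.2 -9 0" --pt "0.2 -12 0" --pt "0.3 -15 0" --spin '[0,0,0,0,0]'

```text
clock: 40.63
tcp_pos: [0.5076, 0.0713, 0.2436]
eef_rot: [[-1.0, -0.002, -0.002], [-0.002, 1.0, -0.001], [0.002, -0.001, -1.0]]
wrist_force: [0.8, 0.6, -2.7]
width: 0.0271
grip_force: 30.0
```

drive_tool --pt "0.1 -3 0" --pt "0.1 -6 0" --pt "0.2 -9 0" --pt "0.2 -12 0" --pt "0.3 -15 0" --spin '[0,0,0,0,0]'

```text
clock: 41.05
tcp_pos: [0.5047, -0.0782, 0.2437]
eef_rot: [[-1.0, -0.002, -0.002], [-0.002, 1.0, 0.0], [0.002, 0.0, -1.0]]
wrist_force: [0.6, -0.4, -3.3]
width: 0.0274
grip_force: 30.0
```

drive_tool --pt "0.1 -3 0" --pt "0.1 -6 0" --pt "0.2 -9 0" --pt "0.2 -12 0" --pt "0.3 -15 0" --spin '[0,0,0,0,0]'

```text
clock: 41.47
tcp_pos: [0.502, -0.2278, 0.2436]
eef_rot: [[-1.0, -0.002, -0.002], [-0.002, 1.0, 0.001], [0.002, 0.001, -1.0]]
wrist_force: [0.3, 0.2, -3.1]
width: 0.0272
grip_force: 30.0
```

drive_tool --pt "0 -3 0" --pt "0.1 -6 0" --pt "0.1 -8 0" --pt "0.2 -9.3 0" --pt "0.2 -9.9 0" --spin '[0,0,0,0,0]'

```text
clock: 41.88
tcp_pos: [0.4994, -0.3281, 0.2435]
eef_rot: [[-1.0, 0.002, -0.003], [0.002, 1.0, -0.0], [0.003, -0.0, -1.0]]
wrist_force: [-0.1, -0.3, -3.4]
width: 0.027
grip_force: 30.0
```

drive_tool --pt "0 0 0" --pt "0 0 0" --pt "0 0 0" --pt "0 0 0" --pt "0 0 0" --spin '[0,0,0,0,0]'

```text
clock: 42.3
tcp_pos: [0.5022, -0.3241, 0.2448]
eef_rot: [[-1.0, -0.004, 0.0], [-0.004, 1.0, 0.001], [-0.0, 0.001, -1.0]]
wrist_force: [-0.4, -0.4, -3.3]
width: 0.0274
grip_force: 30.0
```

Run:
```python
from h import *
o=sensors.get_obs();t=o['tcp_pos'];print(t,o['width'],o['eef_rot'].round(4))
z0=t[2]-.0749
for n in('top','scene'):
    im,d=optics.grab_frame(n); P=cloud(n,d).reshape(-1,3)
    q=P[(np.hypot(P[:,0]-t[0],P[:,1]-t[1])<.1)&(P[:,2]>z0-.004)&(P[:,2]<z0+.009)]; print(n,z0,len(q),cv2.minEnclosingCircle(q[:,:2].astype(np.float32)),q.min(0),q.max(0))
    if n=='scene':
        A=np.linalg.lstsq(np.c_[q[:,:2]-t[:2],np.ones(len(q))],q[:,2],rcond=None)[0]; print(A)
        cv2.imwrite('pics/s12.png',cv2.resize(im[180:340,150:340],(665,560)))
```

```text
[ 0.50221701 -0.32414747  0.24478111] 0.027386784555178612 [[-1.0e+00 -3.9e-03  2.0e-04]
 [-3.9e-03  1.0e+00  7.0e-04]
 [-2.0e-04  7.0e-04 -1.0e+00]]
top 0.16988111209130438 324 ((0.501895010471344, -0.3210471272468567), 0.08356676250696182) [ 0.42065722 -0.39705071  0.16991194] [ 0.57708815 -0.23819651  0.1788501 ]
scene 0.16988111209130438 659 ((0.503380537033081, -0.32547441124916077), 0.08530694246292114) [ 0.43348211 -0.40996914  0.1669588 ] [ 0.5875251  -0.24216303  0.17886992]
[-0.01155008  0.01073394  0.17636186]
```

View pics/s12.png

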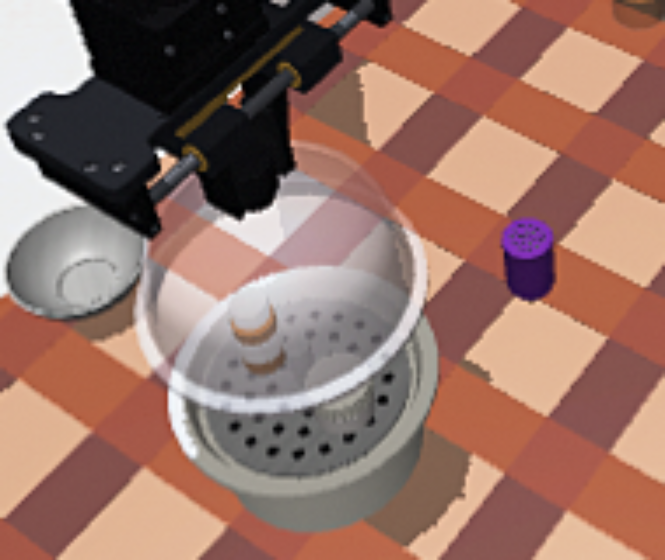

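The lid hangs level over the base (rim centre about crop (280,275)), with vial and jar upright beneath. Lowering slowly.

drive_tool --pt "0 -0.1 1" --pt "0.1 -0.1 2.5" --pt "0.1 -0.1 4" --pt "0.1 -0.1 5.3" --pt "0.1 -0.1 6.3" --spin '[0,0,0,0,0]'

```text
clock: 42.82
tcp_pos: [0.5002, -0.3258, 0.1799]
eef_rot: [[-1.0, -0.002, -0.002], [-0.002, 1.0, 0.001], [0.002, 0.001, -1.0]]
wrist_force: [0.6, 0.3, -3.9]
width: 0.027
grip_force: 30.0
```

drive_tool --pt "0 0 0.5" --pt "0 0 0.9" --pt "0 0 1.2" --pt "0 0 1.4" --pt "0 0 1.4" --spin '[0,0,0,0,0]'

```text
clock: 43.23
tcp_pos: [0.5009, -0.3264, 0.1678]
eef_rot: [[-1.0, -0.002, 0.0], [-0.002, 1.0, -0.0], [-0.0, -0.0, -1.0]]
wrist_force: [-0.1, 0.5, -3.7]
width: 0.0269
grip_force: 30.0
```

drive_tool --pt "0 0 0" --pt "0 0 0" --pt "0 0 0" --pt "0 0 0" --pt "0 0 0" --spin '[0,0,0,0,0]'

```text
clock: 43.65
tcp_pos: [0.5009, -0.3264, 0.168]
eef_rot: [[-1.0, -0.002, 0.0], [-0.002, 1.0, -0.0], [-0.0, -0.0, -1.0]]
wrist_force: [-1.4, -0.4, -3.5]
width: 0.0269
grip_force: 30.0
```

9 mm to go.

drive_tool --pt "0 0.1 0.2" --pt "0 0.1 0.4" --pt "0 0.1 0.6" --pt "0 0.1 0.75" --pt "0 0.1 0.8" --spin '[0,0,0,0,0]'

```text
clock: 44.07
tcp_pos: [0.5006, -0.3252, 0.1593]
eef_rot: [[-1.0, -0.002, -0.001], [-0.002, 1.0, 0.0], [0.001, 0.0, -1.0]]
wrist_force: [0.2, -0.1, -2.6]
width: 0.027
grip_force: 30.0
```

drive_tool --pt "0 0 0.05" --pt "0 0 0.1" --pt "0 0 0.1" --pt "0 0 0.1" --pt "0 0 0.1" --spin '[0,0,0,0,0]'

```text
clock: 44.48
tcp_pos: [0.5009, -0.3253, 0.159]
eef_rot: [[-1.0, -0.002, 0.0], [-0.002, 1.0, 0.0], [-0.0, 0.0, -1.0]]
wrist_force: [-0.6, 1.2, -1.9]
width: 0.0269
grip_force: 30.0
```

Touching down. A little more, then release and retreat.

drive_tool --pt "0 0 0.05" --pt "0 0 0.05" --pt "0 0 0.05" --pt "0 0 0.05" --pt "0 0 0.05" --spin '[0,0,0,0,0]'

```text
clock: 44.9
tcp_pos: [0.5008, -0.3252, 0.1588]
eef_rot: [[-1.0, -0.002, 0.0], [-0.002, 1.0, 0.0], [-0.0, 0.0, -1.0]]
wrist_force: [-2.6, 3.1, 6.0]
width: 0.0269
grip_force: 30.0
```

drive_tool --pt "0 0 0" --pt "0 0 0" --pt "0 0 0" --pt "0 0 0" --pt "0 0 0" --spin '[0,0,0,0,0]' --fingers 0.6

```text
clock: 45.32
tcp_pos: [0.501, -0.3256, 0.1581]
eef_rot: [[-1.0, -0.002, 0.0], [-0.002, 1.0, -0.0], [-0.0, -0.0, -1.0]]
wrist_force: [0.1, 0.3, 0.1]
width: 0.0492
grip_force: 0.0
```

drive_tool --pt "0 0 -1" --pt "0 0 -3" --pt "0 0 -5.5" --pt "0 0 -8" --pt "0 0 -10" --spin '[0,0,0,0,0]'

```text
clock: 45.73
tcp_pos: [0.5012, -0.326, 0.261]
eef_rot: [[-1.0, -0.002, 0.002], [-0.002, 1.0, -0.001], [-0.002, -0.001, -1.0]]
wrist_force: [-0.2, 0.2, 0.8]
width: 0.0521
grip_force: 0.0
```

drive_tool --pt "0 3 0" --pt "0 6 0" --pt "0 10 0" --pt "0 13 0" --pt "0 15 0" --spin '[0,0,0,0,0]'

```text
clock: 46.15
tcp_pos: [0.5009, -0.1718, 0.2591]
eef_rot: [[-1.0, -0.006, 0.001], [-0.006, 1.0, 0.001], [-0.001, 0.001, -1.0]]
wrist_force: [0.1, -0.1, -1.1]
width: 0.0517
grip_force: 0.0
```

drive_tool --pt "0 0 0" --pt "0 0 0" --pt "0 0 0" --pt "0 0 0" --pt "0 0 0" --spin '[0,0,0,0,0]'

```text
clock: 46.57
tcp_pos: [0.5004, -0.1769, 0.2585]
eef_rot: [[-1.0, 0.001, 0.0], [0.001, 1.0, -0.001], [-0.0, -0.001, -1.0]]
wrist_force: [-0.9, -0.2, 0.5]
width: 0.0524
grip_force: 0.0
```

Run:
```python
from h import *
for n in('top','scene'):
    im,d=optics.grab_frame(n); P=cloud(n,d).reshape(-1,3); r=np.hypot(P[:,0]-.5014,P[:,1]+.3252)
    q=P[(r<.1)&(P[:,2]>.082)&(P[:,2]<.093)&(r>.07)]; print(n,len(q),cv2.minEnclosingCircle(q[:,:2].astype(np.float32)))
    A=np.linalg.lstsq(np.c_[q[:,:2]-[.5014,-.3252],np.ones(len(q))],q[:,2],rcond=None)[0]; print(A)
    q=P[(r<.03)&(P[:,2]>.19)&(P[:,2]<.21)]; 
    if len(q): print('knob',len(q),q.max(0),cv2.minEnclosingCircle(q[:,:2].astype(np.float32)))
    if n=='scene': cv2.imwrite('pics/s13.png',cv2.resize(im[170:340,140:340],(680,578)))
```

```text
top 48 ((0.517738401889801, -0.2491145133972168), 0.033857978880405426)
[-0.02402217 -0.25002675  0.11023906]
scene 548 ((0.5027003884315491, -0.32704246044158936), 0.0846189484000206)
[-0.01121285  0.00882444  0.0903973 ]
knob 156 [ 0.51616514 -0.3124355   0.2025622 ] ((0.5030482411384583, -0.32554861903190613), 0.015200811438262463)
```

View pics/s13.png

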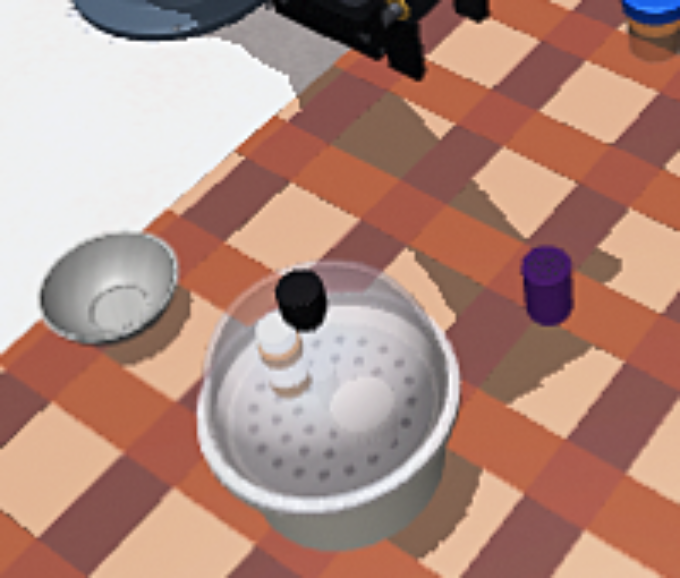

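The lid sits square on the flange (crop centre (330,390)), with vial (280,355) and jar (362,400) upright inside. The bowl and cup are untouched and the hand is clear.

```bash
python3 -c "
from cell import arm; print(arm.close_job())"
```

```text
the job is handed in; nothing more can be done
None
```

The desiccator is assembled and handed in; in the last camera check the lid sat flat within about 2 mm of centre, with the vial and jar upright inside and the hand clear. The hand-in returned no verdict.

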